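# Clear the empty spice tins and refill the stand under the utensil rail

### The job

The spice tins without a lid are empty: put them, wherever they stand, into the washing-up tub. See to it that every lidded tin stands upright in a bay of its own in the stand under the utensil rail, so bring any that were left out on the counter into bays that are or become free. Do not tip a lidded tin over, push the canister or knock the hanging utensils aside.

Things in the scene. Friction and masses are not known exactly. Their poses are not given: they have to be found in the camera images.
- lidded_1: A closed spice tin, plain steel, one of four alike: body 52 mm in diameter and 52 mm high, lid included (the lid is fixed on), with a small round knob (18 mm wide) on the middle of the lid, 65 mm high in all, 110 g. Origin: centre of its underside, z up along its axis. At the start it stands upright on the counter, either in a bay of the stand or in the open in front of it.
- lidded_2: A closed spice tin, plain steel, one of four alike: body 52 mm in diameter and 52 mm high, lid included (the lid is fixed on), with a small round knob (18 mm wide) on the middle of the lid, 65 mm high in all, 110 g. Origin: centre of its underside, z up along its axis. At the start it stands upright on the counter, either in a bay of the stand or in the open in front of it.
- lidded_3: A closed spice tin, plain steel, one of four alike: body 52 mm in diameter and 52 mm high, lid included (the lid is fixed on), with a small round knob (18 mm wide) on the middle of the lid, 65 mm high in all, 110 g. Origin: centre of its underside, z up along its axis. At the start it stands upright on the counter, either in a bay of the stand or in the open in front of it.
- lidded_4: A closed spice tin, plain steel, one of four alike: body 52 mm in diameter and 52 mm high, lid included (the lid is fixed on), with a small round knob (18 mm wide) on the middle of the lid, 65 mm high in all, 110 g. Origin: centre of its underside, z up along its axis. At the start it stands upright on the counter, either in a bay of the stand or in the open in front of it.
- open_1: An open, empty spice tin without a lid, plain steel, one of two alike: a straight-sided cup 52 mm in diameter and 48 mm high, wall 2 mm, 50 g. Origin: centre of its underside, z up along its axis. At the start it stands upright on the counter, either in a bay of the stand or in the open in front of it.
- open_2: An open, empty spice tin without a lid, plain steel, one of two alike: a straight-sided cup 52 mm in diameter and 48 mm high, wall 2 mm, 50 g. Origin: centre of its underside, z up along its axis. At the start it stands upright on the counter, either in a bay of the stand or in the open in front of it.
- stand: Steel stand fixed on the counter: a row of four bays under a utensil rail. Origin: on the counter at the middle of the row; x points square to the row, away from the robot (when not turned), y along the row, z up. The bays are bare counter fenced by flat bars 10 mm high and 4 mm thick; their centres are at x = 0, y = -135, -45, 45 and 135 mm.
- bay_1 (a point): Centre of bay 1 of the stand, at counter height (numbered along the stand's +y). Between its bars the bay is 86 mm along y and 70 mm deep in x.
- bay_2 (a point): Centre of bay 2 of the stand, at counter height (numbered along the stand's +y). Between its bars the bay is 86 mm along y and 70 mm deep in x.
- bay_3 (a point): Centre of bay 3 of the stand, at counter height (numbered along the stand's +y). Between its bars the bay is 86 mm along y and 70 mm deep in x.
- bay_4 (a point): Centre of bay 4 of the stand, at counter height (numbered along the stand's +y). Between its bars the bay is 86 mm along y and 70 mm deep in x.
- rail_mid (a point): Middle of the stand's utensil rail, 480 mm above the counter, 15 mm beyond the middle of the bays. The rail, 12 mm thick, runs along the stand's y on two posts (12 mm thick, feet 48 mm wide) 235 mm to each side. The utensils hang down to about 175 mm above the counter, right over the bays: tins there are reached from the robot's side with the tool slanted.
- tub: Washing-up tub, plain bare-metal open box fixed on the counter, 200 mm (its x) by 220 mm (its y) outside, 75 mm high, walls and floor 3 mm. Origin: centre of its underside, z up.
- canister: Closed blue ceramic canister, round, 108 mm in diameter, 150 mm high with its knob, 0.9 kg; stands loose on the counter. Origin: centre of its underside. A bystander.
- spatula_end (a point): Bamboo spatula: blade 62 mm wide and 105 mm long, 6 mm thick, hanging from a hook on the rail and free to swing to and from the robot. This point is its lowest end, straight below the rail. A bystander.
- spoon_end (a point): Perforated steel spoon: round bowl 68 mm wide, 9 mm thick, hanging from a hook on the rail and free to swing to and from the robot. This point is its lowest end, straight below the rail. A bystander.
- sieve_end (a point): Small tin sieve: round bowl 80 mm wide, up to 35 mm deep, reaching to the far side from the robot, hanging from a hook on the rail and free to swing to and from the robot. This point is its lowest end, straight below the rail. A bystander.
Things that resemble listed ones, but are neither listed nor needed, are in the scene too. Leave any yellow look-alike of the open_1 alone.

How it is judged:
By the outcome, as a careful person would: the job done as asked, in the order asked, and still so for the second after the job is handed in, with the robot touching nothing.
It also fails if it takes over 72 s, if anything falls off the work surface, if the arm or the gripper's body presses on something with over 40 N, if the wrist force passes 120 N, or if a joint passes its speed limit or range.

### The arm

A 6-joint arm with a two-finger parallel gripper is mounted at the origin on the work surface. World frame = base frame: x ahead of the robot, y to its left, z up, the work surface at z = 0. Lengths are in m, angles in degrees, forces in N, time in s.
With the tool pointing down it reaches from about 0.4 to 0.825 m from the base axis. Payload 7 kg.
Tool frame: the origin (TCP) lies at the centre of the arm's flange, where the gripper is bolted on; the fingertips stand 178 mm ahead of it and the grasp point (between the pads) lies 159 mm ahead of it; z points along the fingers, y is the line along which they close (so a half turn about z gives the same grasp; the last joint's range is limited). The gripper opens to 88 mm and grips with 3 to 60 N. Pads are 19 mm wide; open, the fingers measure 130 mm over their backs; the gripper's body (78 mm by 193 mm) begins 47 mm behind the grasp point.
Start: joints at [-54.425, 20.546, 0.682, 0, -70.136, -16.507], TCP at [0.22, -0.638, 0.405] pointing down, gripper open.
Joint ranges: [-176.03, 176.03], [-82.01, 121.73], [-58.28, 71.71], [-173.87, 95.51], [-174.79, -0.11], [-173.66, 173.66]. Speed limits (degrees/s): [136.94, 136.94, 172.46, 180, 180, 180].

### API

Orientations are given as [roll, pitch, yaw] about the fixed x, y, z axes, in that order (R = Rz(yaw) Ry(pitch) Rx(roll)).
In Python, from plant import telemetry, snapshot, workorder, nets gives the robot as it stands.
- The arm moves only by the shell command python3 -m creep 'ROWS'. ROWS is JSON, a list that holds one entry, the list of rows, each a list of 5 numbers: the shift along the tool's x, y, z normalised to -1 to 1, where 1 is 0.2 m, then the turn about the tool's z normalised to -1 to 1, where 1 is pi/2 rad, then the opening, from 0 (shut) to 1 (fully open). In form: [[[x, y, z, spin, hand], ...]]. A call has 1 to 8 rows; each row shifts and turns the commanded pose from where the row before left it, along the tool's axes as they then stand; what a row does not reach is not made up. A row lasts 1/12 s, in which the tool goes at most 41.7 mm and 7.16 degrees, less where a joint would pass 70% of its speed; a pose out of reach is approached as far as the arm can. A call with a number of a shift or a turn outside -1 to 1 is refused whole. A call with a gripper value outside its range is refused whole. The fingers move at their own pace and stop on an object; the grip force is fixed at half the most. Time passes only in rows, so rows that do not move let the fingers close. It gives the time, the measured TCP pose, the force, the opening and the grip force at its end, in the units of the state.
- telemetry.get_obs(): the state, without advancing time (a new reading comes with each control period).
- snapshot(name): name is "scene" or "side" or "wrist"; returns a dict with "frame" (480x640x3 uint8, red, green, blue), "fx", "fy", "cx", "cy" (pixels), "rvec" (rotation vector, rad) and "tvec" (3), from world to camera coordinates, as OpenCV has them; the wrist camera has in their place "mount" (4x4, takes a point from camera to tool coordinates, whose origin is the TCP and whose axes are the flange's). Camera axes: x right, y down, z forward; pixel columns grow to the right and rows downward; lengths in m; the calibration is good to about 2 mm. A picture is of the moment at which its call begins: read the wrist's pose just before it. There is no depth.
- workorder.close_job(): hands the job in; it is judged then, once.
Trained networks look in a picture, given as the dict that the camera call returned (one of the last four; its "shot" number tells which), for a name from the list of things; names that differ only in an ending like _2 or _b are one class to them, and where a whole thing is asked for, a point or a joint stands for the part that bears it (a point fixed in the world has none). Each returns a list of dicts, best first, with "confidence" (0 to 1); they miss things now and then, are a little off and sometimes report something else, mostly with a low value. They report only what shows in the picture. A call takes as long as a camera call. They do not tell look-alikes from the thing itself.
- nets.find_in(picture, query): "uv" ([column, row] in pixels, amid what is visible of it).
- nets.masks_of(picture, query): "region" (480x640 bool, what is visible of it) and "uv" ([column, row] in pixels, amid what is visible of it).
- nets.landmark_of(picture, query): "uv" ([column, row] in pixels: a listed point, or the origin of a listed thing).
The state is a dict: "clock": time; "joint_pos": joint angles; "qvel": joint speeds; "tau": joint torques, N m; "tool_pos": TCP position; "orientation": TCP orientation; "force": force on the tool from outside, world axes, zero at the start; "moment": the same for the moment, N m; "opening": finger opening in m; "gripper_force": force on a finger pad.
Only numpy, scipy, OpenCV 4.12 (cv2) and the standard library are available. Lean on these libraries where they do the work, as an engineer would, in place of code of your own. Each camera call takes 0.05 s, during which the arm holds its last target. There are 200 camera calls.

## Working session

There is one attempt and no reset: what is moved stays moved. The work goes in short steps, Python scripts to look and compute and a shell command to move; the robot and the scene stay as the last step left them, time stands still between calls to the robot, and variables do not carry over. Pictures are saved under pics/ and viewed, at most 10 in all, crops included, and the job is handed in when it is done.

```bash
mkdir -p pics; ls; cat > h.py <<'E'
import numpy as np,cv2
from plant import telemetry,snapshot,workorder,nets
from scipy.spatial.transform import Rotation as Ro
def pose():
    o=telemetry.get_obs(); return np.array(o['tool_pos']),Ro.from_euler('xyz',o['orientation'],degrees=True).as_matrix(),o
def cam(s,p=None):
    if 'mount' in s:
        m=np.array(s['mount']); t,R=p; return R@m[:3,:3],R@m[:3,3]+t
    R=cv2.Rodrigues(np.array(s['rvec'],float))[0]; return R.T,-R.T@np.array(s['tvec']).ravel()
def ray(s,uv,z,p=None):
    R,c=cam(s,p); d=R@np.array([(uv[0]-s['cx'])/s['fx'],(uv[1]-s['cy'])/s['fy'],1]); return c+d*(z-c[2])/d[2]
def save(s,n): cv2.imwrite('pics/'+n,s['frame'][:,:,::-1])
E
python3 - <<'E'
from h import *
np.set_printoptions(precision=3,suppress=True)
for n in ['scene','side']:
    s=snapshot(n); save(s,n+'0.png'); print(n,cam(s)[1],s['fx'])
    for q,z in [('lidded_1',0),('open_1',0),('stand',0),('tub',0),('canister',0),('bay_1',0),('bay_2',0),('bay_3',0),('bay_4',0),('rail_mid',.48),('spatula_end',.175),('spoon_end',.175),('sieve_end',.175)]:
        for r in nets.landmark_of(s,q):
            print(q,np.round(r['uv']),round(r['confidence'],2),ray(s,r['uv'],z))
print(telemetry.get_obs())
E
```

```text
pics
scene [1.234 0.114 1.345] 565.6341394097967
lidded_1 [260. 311.] 0.9 [ 0.666 -0.109  0.   ]
lidded_1 [362. 322.] 0.73 [0.646 0.153 0.   ]
lidded_1 [300. 243.] 0.6 [ 0.445 -0.046  0.   ]
open_1 [345. 365.] 0.85 [0.766 0.127 0.   ]
open_1 [276. 366.] 0.83 [ 0.798 -0.037  0.   ]
open_1 [294. 316.] 0.81 [ 0.661 -0.02   0.   ]
open_1 [326. 315.] 0.73 [0.644 0.06  0.   ]
open_1 [310. 214.] 0.71 [ 0.344 -0.037 -0.   ]
open_1 [384. 290.] 0.62 [0.545 0.198 0.   ]
stand [308. 315.] 0.79 [0.653 0.014 0.   ]
stand [356. 255.] 0.37 [0.454 0.11  0.   ]
tub [221. 214.] 0.9 [ 0.394 -0.285  0.   ]
canister [427. 248.] 0.69 [0.396 0.301 0.   ]
canister [293. 316.] 0.42 [ 0.665 -0.023  0.   ]
bay_1 [256. 309.] 0.91 [ 0.662 -0.119  0.   ]
bay_1 [328. 318.] 0.87 [0.651 0.065 0.   ]
bay_1 [287. 312.] 0.86 [ 0.655 -0.041  0.   ]
bay_1 [361. 323.] 0.82 [0.649 0.151 0.   ]
bay_2 [256. 309.] 0.91 [ 0.662 -0.119  0.   ]
bay_2 [328. 318.] 0.87 [0.651 0.065 0.   ]
bay_2 [287. 312.] 0.86 [ 0.655 -0.041  0.   ]
bay_2 [361. 323.] 0.82 [0.649 0.151 0.   ]
bay_3 [256. 309.] 0.91 [ 0.662 -0.119  0.   ]
bay_3 [328
[... 1789 characters left out ...]
   ]
bay_4 [319. 305.] 0.74 [ 0.653 -0.027  0.   ]
bay_4 [276. 340.] 0.59 [0.651 0.136 0.   ]
rail_mid [295. 139.] 0.86 [0.663 0.014 0.48 ]
spoon_end [305. 250.] 0.61 [ 0.683 -0.017  0.175]
sieve_end [331. 233.] 0.9 [ 0.683 -0.12   0.175]
{'clock': 1.4, 'joint_pos': array([-54.425,  20.546,   0.68 ,  -0.002, -70.134, -16.506]), 'qvel': array([ 0.029,  0.024,  0.051,  0.071, -0.019,  0.083]), 'tau': array([  0.001, -58.238,  29.33 ,   7.003,   0.012,  -0.   ]), 'tool_pos': array([ 0.22 , -0.638,  0.405]), 'orientation': array([ 179.999,    0.002, -160.932]), 'force': array([-0.205, -0.857,  0.402]), 'moment': array([ 0.039,  0.004, -0.046]), 'gripper_force': 0.0, 'opening': 0.087669812008514}
```

```bash
python3 - <<'E'
import cv2
a=cv2.imread('pics/scene0.png')[180:430,180:480]; b=cv2.imread('pics/side0.png')[210:480,200:500]
cv2.imwrite('pics/a.png',cv2.resize(a,(720,600),interpolation=2)); cv2.imwrite('pics/b.png',cv2.resize(b,(660,594),interpolation=2))
E
```

```text
(no output)
```

View pics/a.png

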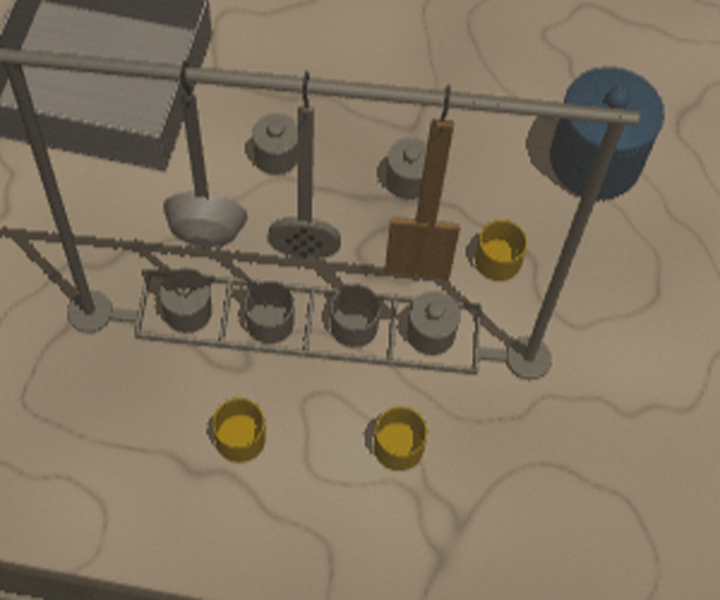

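View pics/b.png

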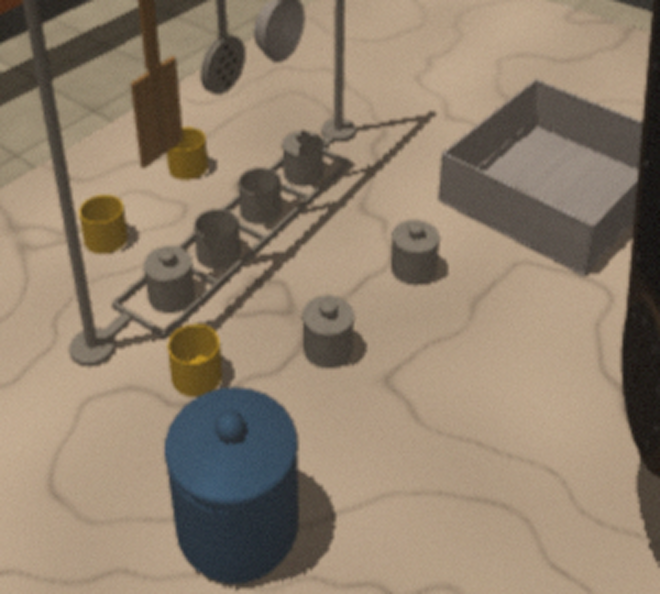

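The scene view shows bays 1 and 4 holding lidded tins and bays 2 and 3 holding open steel tins (crop pixels 270,312 and 355,315). Two lidded tins stand in front at (0.445, -0.05) and (0.456, 0.10), and three yellow cups are to be left alone. The rows can't command a tilt, so I'll first square the spin, then see how the arm behaves at the edge of its reach.

```bash
python3 -m creep '[[[0,0,0,0.07,0.7],[0,0,0,0.071,0.7],[0,0,0,0.071,0.7],[-0.068,0.19,0,0,0.7],[-0.068,0.19,0,0,0.7],[-0.068,0.19,0,0,0.7],[-0.068,0.19,0,0,0.7],[-0.068,0.19,0,0,0.7]]]'
python3 -m creep '[[[-0.068,0.19,0,0,0.7],[-0.068,0.19,0,0,0.7],[-0.068,0.19,0,0,0.7],[-0.068,0.19,0,0,0.7],[-0.068,0.19,0,0,0.7],[-0.068,0.19,0,0,0.7],[-0.068,0.19,0,0,0.7],[-0.068,0.19,0,0,0.7]]]'
python3 - <<'E'
from h import *
print(telemetry.get_obs())
E
```

```text
clock: 2.07
tool_pos: [0.2886, -0.4463, 0.4046]
orientation: [-180.0, 0.0, 180.0]
force: [1.4, 1.1, -0.1]
opening: 0.0614
gripper_force: 0.0
clock: 2.73
tool_pos: [0.3973, -0.1421, 0.4052]
orientation: [180.0, 0.1, 180.0]
force: [1.4, 0.1, -0.4]
opening: 0.0619
gripper_force: 0.0
{'clock': 2.7333, 'joint_pos': array([ 7.35583279e+00, -4.36087429e+00, -2.90283997e+01,  4.50442865e-03,
       -6.52403169e+01, -9.73688264e+01]), 'qvel': array([ 6.69543356e+01, -1.87549824e+00, -1.68342553e+00,  3.80516219e-01,
       -6.69075574e-02, -6.64023852e+01]), 'tau': array([ -7.65422434, -23.47711265,  27.29548395,   6.45797387,
        -0.28376257,   1.88557886]), 'tool_pos': array([ 0.39734224, -0.14211166,  0.40524685]), 'orientation': array([1.79992240e+02, 9.19214957e-02, 1.79988883e+02]), 'force': array([ 1.36034152,  0.09087755, -0.38291684]), 'moment': array([-0.07315648, -0.20051761,  0.05499395]), 'gripper_force': 0.0, 'opening': 0.06189520858396748}
```

```bash
python3 -m creep '[[[0,-0.15,-0.2,0,0.7],[0,-0.1,-0.2,0,0.7],[0,0,-0.2,0,0.7],[0,0,-0.2,0,0.7],[0,0,-0.2,0,0.7],[0,0,-0.2,0,0.7],[0,0,-0.2,0,0.7],[0,0,-0.2,0,0.7]]]'
python3 -m creep '[[[0,0,-0.2,0,0.7],[0,0,-0.2,0,0.7],[0,0,-0.2,0,0.7],[0,0,-0.2,0,0.7]]]'
python3 - <<'E'
from h import *
print(telemetry.get_obs()['joint_pos'])
E
```

```text
clock: 3.4
tool_pos: [0.3964, -0.1876, 0.7177]
orientation: [-180.0, 0.1, 180.0]
force: [1.3, -0.5, 0.4]
opening: 0.0615
gripper_force: 0.0
clock: 3.73
tool_pos: [0.3958, -0.1877, 0.8776]
orientation: [-180.0, 0.1, 180.0]
force: [1.7, -0.1, 1.4]
opening: 0.0615
gripper_force: 0.0
[ 6.05343175e-01  2.11009224e+00  3.88859818e+01  8.31356841e-03
 -1.26676373e+02 -9.06152545e+01]
```

```bash
python3 -m creep '[[[0,0,-0.2,0,0.7],[0,0,-0.2,0,0.7],[0,0,-0.2,0,0.7],[0,0,-0.2,0,0.7],[0,0,-0.2,0,0.7],[0,0,-0.2,0,0.7]]]'
python3 - <<'E'
from h import *
print(telemetry.get_obs()['joint_pos'])
E
```

```text
clock: 4.23
tool_pos: [0.3576, -0.1628, 1.0]
orientation: [-177.8, 2.0, -180.0]
force: [-0.7, 0.4, 0.7]
opening: 0.0614
gripper_force: 0.0
[   6.04936067   11.20303588   71.60830269    4.59960409 -148.6030989
  -92.11455162]
```

```bash
for i in 1 2; do python3 -m creep '[[[0,0,-0.2,0,0.7],[0,0,-0.2,0,0.7],[0,0,-0.2,0,0.7]]]' | head -3; done; echo; for i in 1 2; do python3 -m creep '[[[0.2,0,0,0,0.7],[0.2,0,0,0,0.7],[0.2,0,0,0,0.7]]]' | head -3;  done
python3 - <<'E'
from h import *
print(telemetry.get_obs()['joint_pos'])
E
```

```text
clock: 4.48
tool_pos: [0.3118, -0.1373, 1.0264]
orientation: [-175.7, 4.4, -179.9]
clock: 4.73
tool_pos: [0.2685, -0.1094, 1.0493]
orientation: [-173.6, 6.6, -179.7]

clock: 4.98
tool_pos: [0.189, -0.1059, 1.043]
orientation: [-173.9, 6.4, -179.8]
clock: 5.23
tool_pos: [0.152, -0.1548, 1.023]
orientation: [-173.8, 6.2, -179.4]
[  33.78748941  -12.9002763    49.13570617   16.80062936 -149.17232533
 -108.84693401]
```

```bash
python3 -m creep '[[[-0.18,0.045,0.06,0,0.7],[-0.18,0.045,0.06,0,0.7],[-0.18,0.045,0.06,0,0.7],[-0.18,0.045,0.06,0,0.7],[-0.18,0.045,0.06,0,0.7],[-0.18,0.045,0.06,0,0.7],[-0.18,0.045,0.06,0,0.7],[-0.18,0.045,0.06,0,0.7]]]'|head -3
python3 -m creep '[[[-0.18,0.045,0.06,0,0.7],[-0.18,0.045,0.06,0,0.7],[-0.18,0.045,0.06,0,0.7],[-0.18,0.045,0.06,0,0.7],[-0.18,0.045,0.06,0,0.7],[-0.18,0.045,0.06,0,0.7]]]'|head -3
python3 - <<'E'
from h import *
print(telemetry.get_obs()['joint_pos'])
E
```

```text
clock: 5.9
tool_pos: [0.4494, -0.0944, 0.9516]
orientation: [-173.8, 6.2, 180.0]
clock: 6.4
tool_pos: [0.6563, -0.0454, 0.871]
orientation: [-173.4, 7.0, -179.9]
[  15.32626369   28.60912443   71.56010921   10.39669991 -127.5242988
  -98.87503009]
```

```bash
for i in 1 2; do python3 -m creep '[[[-0.2,0,0,0,0.7],[-0.2,0,0,0,0.7],[-0.2,0,0,0,0.7],[-0.2,0,0,0,0.7]]]'|head -3; done
python3 - <<'E'
from h import *
print(telemetry.get_obs()['joint_pos'])
E
```

```text
clock: 6.73
tool_pos: [0.7402, -0.0399, 0.8212]
orientation: [-172.1, 11.4, -179.3]
clock: 7.07
tool_pos: [0.8108, -0.0326, 0.7784]
orientation: [-170.7, 16.4, -178.6]
[  14.18555433   37.92695812   71.64516795   13.40041783 -109.17186861
  -98.05708254]
```

```bash
for i in 1 2; do python3 -m creep '[[[0.072,0.181,-0.051,0,0.7],[0.072,0.181,-0.051,0,0.7],[0.072,0.181,-0.051,0,0.7],[0.072,0.181,-0.051,0,0.7],[0.072,0.181,-0.051,0,0.7],[0.072,0.181,-0.051,0,0.7],[0.072,0.181,-0.051,0,0.7],[0.072,0.181,-0.051,0,0.7]]]'|head -3; done
python3 - <<'E'
from h import *
t,R,o=pose(); print(o['joint_pos'],R); w=t*[1,1,0]/np.hypot(*t[:2]); v=w-R[:,2]*(w@R[:,2]); print('push',R.T@v/np.linalg.norm(v))
E
```

```text
clock: 7.73
tool_pos: [0.6806, 0.2645, 0.7801]
orientation: [-170.8, 16.5, -178.6]
clock: 8.4
tool_pos: [0.5497, 0.5563, 0.7734]
orientation: [-170.6, 16.6, -178.5]
[  63.42650405   40.20031621   71.7368133    22.15593594 -120.23616152
 -141.8194552 ] [[-0.95781703  0.02074997  0.28662864]
 [-0.02508021  0.9875487  -0.1553015 ]
 [-0.28628225 -0.15593913 -0.94537054]]
push [-6.93944255e-01  7.20028729e-01 -2.86214039e-18]
```

```bash
python3 -m creep '[[[-0.139,0.144,0,0,0.7],[-0.139,0.144,0,0,0.7],[-0.139,0.144,0,0,0.7],[-0.139,0.144,0,0,0.7],[-0.139,0.144,0,0,0.7],[-0.139,0.144,0,0,0.7],[-0.139,0.144,0,0,0.7],[-0.139,0.144,0,0,0.7]]]'|head -3
cat >> h.py <<'E'
def st():
    t,R,o=pose(); print(np.round(o['joint_pos'],2),np.round(t,4),o['orientation'].round(1)); print(R.round(3)); w=t*[1,1,0]/np.hypot(*t[:2]); v=w-R[:,2]*(w@R[:,2]); print('push',R.T@v/np.linalg.norm(v))
E
python3 -c "
from h import *
st()"
```

```text
clock: 9.07
tool_pos: [0.6327, 0.6532, 0.6813]
orientation: [-176.0, 26.1, -177.3]
[  62.3    48.09   71.64   25.08 -102.13 -142.73] [0.6327 0.6532 0.6813] [-176.    26.1 -177.3]
[[-0.897 -0.016  0.442]
 [-0.042  0.998 -0.05 ]
 [-0.44  -0.063 -0.896]]
push [-6.79712211e-01  7.33478909e-01 -1.52080247e-16]
```

```bash
python3 -m creep '[[[-0.137,0.145,0,0,0.7],[-0.137,0.145,0,0,0.7],[-0.137,0.145,0,0,0.7],[-0.137,0.145,0,0,0.7]]]'|head -3
python3 -c "
from h import *
st()"
```

```text
clock: 9.4
tool_pos: [0.6563, 0.694, 0.6555]
orientation: [-179.3, 31.4, -177.1]
[  62.5    50.77   71.64   27.16  -93.88 -143.79] [0.6563 0.694  0.6555] [-179.3   31.4 -177.1]
[[-0.853 -0.044  0.521]
 [-0.044  0.999  0.014]
 [-0.521 -0.011 -0.854]]
push [-6.64038401e-01  7.47698470e-01 -1.97841074e-17]
```

```bash
python3 -m creep '[[[0.166,-0.114,0.014,0,0.7],[0.166,-0.114,0.014,0,0.7],[0.166,-0.114,0.014,0,0.7],[0.166,-0.114,0.014,0,0.7],[0.166,-0.114,0.014,0,0.7],[0.166,-0.114,0.014,0,0.7],[0.166,-0.114,0.014,0,0.7],[0.166,-0.114,0.014,0,0.7]]]'|head -3
python3 -m creep '[[[0.031,-0.185,0.055,0,0.7],[0.031,-0.185,0.055,0,0.7],[0.031,-0.185,0.055,0,0.7],[0.031,-0.185,0.055,0,0.7],[0.031,-0.185,0.055,0,0.7],[0.031,-0.185,0.055,0,0.7],[0.031,-0.185,0.055,0,0.7]]]'|head -3
python3 -m creep '[[[0.031,-0.185,0.055,0,0.7],[0.031,-0.185,0.055,0,0.7],[0.031,-0.185,0.055,0,0.7],[0.031,-0.185,0.055,0,0.7],[0.031,-0.185,0.055,0,0.7],[0.031,-0.185,0.055,0,0.7],[0.031,-0.185,0.055,0,0.7],[0,0,0,0,0.7]]]'|head -3
python3 - <<'E'
from h import *
np.set_printoptions(precision=3,suppress=True)
st()
t,R,o=pose(); s=snapshot('wrist'); save(s,'w1.png'); print(cam(s,(t,R))[1])
for q in ['open_1','lidded_1','bay_1']:
    for r in nets.landmark_of(s,q): print(q,np.round(r['uv']),round(r['confidence'],2),ray(s,r['uv'],0,(t,R)))
E
```

```text
clock: 10.07
tool_pos: [0.4939, 0.5452, 0.5386]
orientation: [-179.2, 31.6, -177.2]
clock: 10.65
tool_pos: [0.5092, 0.2855, 0.454]
orientation: [-179.2, 31.7, -177.2]
clock: 11.32
tool_pos: [0.5223, 0.0219, 0.3666]
orientation: [-179.1, 31.4, -177.5]
[  21.79   -0.87  -50.13   44.81  -15.41 -150.49] [0.522 0.022 0.367] [-179.1   31.4 -177.5]
[[-0.853 -0.035  0.521]
 [-0.037  0.999  0.007]
 [-0.521 -0.013 -0.853]]
push [-1.     0.009  0.   ]
[0.465 0.018 0.309]
open_1 [404. 217.] 0.95 [0.765 0.127 0.   ]
open_1 [356. 116.] 0.83 [0.64  0.057 0.   ]
open_1 [259. 130.] 0.72 [ 0.658 -0.032  0.   ]
open_1 [270. 227.] 0.57 [ 0.79  -0.029  0.   ]
lidded_1 [457. 115.] 0.79 [0.636 0.147 0.   ]
lidded_1 [168. 128.] 0.74 [ 0.66  -0.117  0.   ]
bay_1 [292. 319.] 0.68 [ 1.006 -0.005  0.   ]
```

View pics/w1.png

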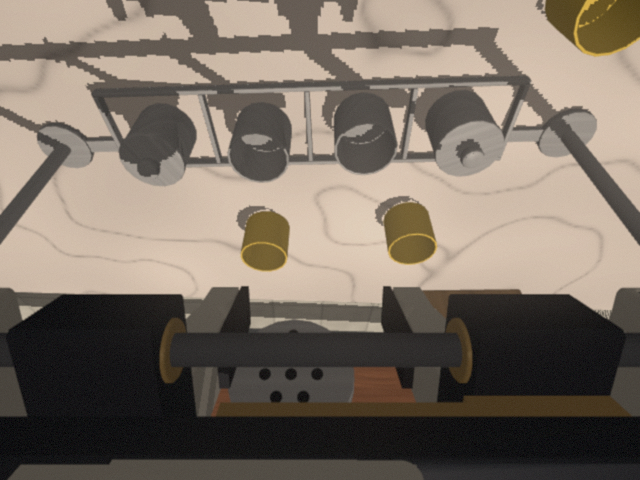

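```bash
python3 -m creep '[[[0.12,0.063,0.147,0,0.75],[0.12,0.063,0.147,0,0.75],[0.12,0.063,0.147,0,0.75],[0,0,0,0,0.75]]]'|head -4
python3 - <<'E'
from h import *
np.set_printoptions(precision=3,suppress=True)
st()
t,R,o=pose(); g=np.array([.640,.060,.033])-.159*R[:,2]; print(g, R.T@(g-t)/.2)
s=snapshot('wrist')
for q in ['open_1','lidded_1']:
    for r in nets.landmark_of(s,q): print(q,np.round(r['uv']),round(r['confidence'],2),ray(s,r['uv'],0,(t,R)))
p0=None
s={**s}
import cv2
E
```

```text
clock: 11.85
tool_pos: [0.5293, 0.0423, 0.331]
orientation: [-177.7, 30.7, -175.7]
force: [-0.7, -2.3, -0.6]
[  11.28    2.38  -56.06   77.38   -5.94 -173.32] [0.529 0.042 0.331] [-177.7   30.7 -175.7]
[[-0.858 -0.055  0.511]
 [-0.065  0.998 -0.001]
 [-0.51  -0.034 -0.859]]
push [-1.     0.028  0.   ]
[0.559 0.06  0.17 ] [0.28  0.109 0.768]
open_1 [237. 144.] 0.97 [ 0.656 -0.03   0.   ]
open_1 [394. 244.] 0.92 [0.769 0.129 0.   ]
open_1 [345. 137.] 0.72 [0.641 0.06  0.   ]
open_1 [250. 246.] 0.63 [ 0.787 -0.03   0.   ]
lidded_1 [446. 137.] 0.87 [0.635 0.143 0.   ]
lidded_1 [139. 141.] 0.78 [ 0.659 -0.115  0.   ]
```

```bash
cat > kin.py <<'E'
import numpy as np
from scipy.spatial.transform import Rotation as Ro
from scipy.optimize import least_squares
D=[([-54.425,20.546,.682,0,-70.136,-16.507],[.22,-.638,.405],[180,0,-160.932]),
([7.356,-4.361,-29.028,.005,-65.240,-97.369],[.39734,-.14211,.40525],[179.992,.092,179.989]),
([.605,2.110,38.886,.008,-126.676,-90.615],[.3958,-.1877,.8776],[-180,.1,180]),
([6.049,11.203,71.608,4.600,-148.603,-92.115],[.3576,-.1628,1.0],[-177.8,2,-180]),
([33.787,-12.900,49.136,16.801,-149.172,-108.847],[.152,-.1548,1.023],[-173.8,6.2,-179.4]),
([15.326,28.609,71.560,10.397,-127.524,-98.875],[.6563,-.0454,.871],[-173.4,7,-179.9]),
([14.186,37.927,71.645,13.400,-109.172,-98.057],[.8108,-.0326,.7784],[-170.7,16.4,-178.6]),
([63.427,40.200,71.737,22.156,-120.236,-141.819],[.5497,.5563,.7734],[-170.6,16.6,-178.5]),
([62.3,48.09,71.64,25.08,-102.13,-142.73],[.6327,.6532,.6813],[-176,26.1,-177.3]),
([62.5,50.77,71.64,27.16,-93.88,-143.79],[.6563,.694,.6555],[-179.3,31.4,-177.1]),
([21.79,-.87,-50.13,44.81,-15.41,-150.49],[.522,.022,.367],[-179.1,31.4,-177.5]),
([11.28,2.38,-56.06,77.38,-5.94,-173.32],[.5293,.0423,.331],[-177.7,30.7,-175.7])]
A=np.array([[0,0,1],[0,1,0],[0,-1,0],[1,0,0],[0,-1,0],[1,0,0.]])
LO=np.array([-176.03,-82.01,-58.28,-173.87,-174.79,-.11]); LO=np.array([-176.03,-82.01,-58.28,-173.87,-174.79,-173.66]);HI=np.array([176.03,121.73,71.71,95.51,-.11,173.66])
def fk(q,p,s=(1,1)):
    x2,z2,x3,z3,y4,z4,x5,z5,y6,z6,xf,o6=p
    P=[[0,0,0],[x2,0,z2],[x3,0,z3],[0,y4,z4],[x5,0,z5],[0,y6,z6]]
    R=np.eye(3);t=np.zeros(3)
    for i in range(6):
        a=A[i]*(s[0] if i==3 else s[1] if i==5 else 1)
        E=Ro.from_rotvec(a*np.radians(q[i])).as_matrix(); pi=np.array(P[i])
        t=R@(pi-E@pi)+t; R=R@E
    H=np.array([[0,0,1],[0,1,0],[-1,0,0.]])  # tool z -> x
    return R@Ro.from_rotvec([o6,0,0]).as_matrix()@H, R@np.array([xf,y6,z6])+t
def fit():
    best=None
    for s in [(1,1),(1,-1),(-1,1),(-1,-1)]:
      for o in [0,1.57,3.14,-1.57]:
        def f(p):
            r=[]
            for q,t,e in D:
                R,x=fk(q,p,s); T=Ro.from_euler('xyz',e,degrees=True).as_matrix()
                r+=list((x-t)*10)+list((R-T).ravel())
            return r
        v=least_squares(f,[0,.4,0,.8,-.19,.85,.4,.85,-.19,.85,.5,o])
        if best is None or v.cost<best[0]: best=(v.cost,v.x,s)
    return best
if __name__=='__main__':
    c,p,s=fit(); print(c,p.round(4),s)
    for q,t,e in D:
        R,x=fk(q,p,s); print((x-t).round(4), np.degrees((Ro.from_matrix(R).inv()*Ro.from_euler('xyz',e,degrees=True)).magnitude()).round(2))
E
python3 kin.py
```

```text
2.5281331707861107e-05 [ 3.0000e-04  1.9890e-01  2.0000e-04  8.0060e-01 -1.0000e-04  8.0020e-01
  4.6370e-01  8.0060e-01 -1.9190e-01  8.0040e-01  6.6370e-01 -1.5708e+00] (-1, -1)
[ 0.0003  0.0001 -0.0002] 0.0
[-0.0001 -0.0001  0.0002] 0.0
[-0.     -0.0001  0.    ] 0.02
[ 0.     -0.     -0.0001] 0.04
[ 0.  0. -0.] 0.06
[-0.     -0.0001  0.    ] 0.06
[ 0.     -0.0001 -0.    ] 0.06
[-0.  0.  0.] 0.05
[-0. -0.  0.] 0.06
[-0.     -0.      0.0001] 0.02
[ 0.0002 -0.0001 -0.0002] 0.05
[-0.0001  0.      0.0001] 0.06
```

```bash
cat > ik.py <<'E'
from kin import *
p=np.array([0,.199,0,.8006,0,.8004,.4637,.8006,-.1919,.8004,.6637,-np.pi/2]);S=(-1,-1)
def zt(th,az): th,az=np.radians([th,az]); return np.array([np.sin(th)*np.cos(az),np.sin(th)*np.sin(az),-np.cos(th)])
def Rt(th,az,sp=0):
    z=zt(th,az); y=np.array([-np.sin(np.radians(az)),np.cos(np.radians(az)),0]); R=np.c_[np.cross(y,z),y,z]
    return R@Ro.from_rotvec([0,0,np.radians(sp)]).as_matrix()
def ik(R,t,seeds):
    out=[]
    for q0 in seeds:
        def f(q):
            A_,x=fk(q,p,S); return np.r_[(x-t)*5,(A_-R).ravel()]
        v=least_squares(f,np.clip(q0,LO+.1,HI-.1),bounds=(LO,HI),x_scale=30,max_nfev=60)
        if v.cost<1e-7 and not any(np.abs(v.x-o).max()<1 for o in out): out.append(v.x)
    return out
def margin(q): return np.minimum(q-LO,HI-q).min()
def cands(R,t,n=14,seed=0):
    rng=np.random.default_rng(seed); L=np.array([-60,-20,-58,-170,-120,-173]);H=np.array([90,90,60,95,-1,173])
    return ik(R,t,rng.uniform(L,H,(n,6)))
if __name__=='__main__':
    G={'b1':(.66,-.117,.035),'b2':(.656,-.028,.035),'b3':(.641,.06,.035),'o1':(.445,-.05,.035),'o2':(.457,.097,.035)}
    for th in [20,27,35,45,55]:
        for az in [-45,-30,-15,0,15,30,45]:
            print(th,az,end=' | ')
            for k,g in G.items():
                if k=='b1': continue
                c=[]
                for sp in [0,180]:
                    R=Rt(th,az,sp); c+=cands(R,np.array(g)-.159*R[:,2],8)
                c=sorted([(round(margin(q)),q.round().astype(int).tolist()) for q in c],reverse=True)
                print(k,c[0] if c and c[0][0]>2 else '-',end=' ')
            print()
E
time python3 ik.py
```

```text
20 -45 | b2 (13, [16, 24, -45, 60, -20, 153]) b3 (14, [27, 24, -44, 53, -24, 149]) o1 - o2 - 
20 -30 | b2 (8, [6, 22, -50, 84, -12, 152]) b3 (9, [19, 22, -50, 73, -16, 150]) o1 - o2 - 
20 -15 | b2 - b3 - o1 - o2 - 
20 0 | b2 - b3 - o1 - o2 - 
20 15 | b2 (15, [14, 23, -31, -1, -15, 91]) b3 - o1 - o2 - 
20 30 | b2 (25, [10, 24, -23, -16, -25, 123]) b3 (19, [21, 23, -28, -10, -19, 108]) o1 (13, [12, 10, -45, -21, -17, 128]) o2 - 
20 45 | b2 (34, [6, 26, -17, -23, -34, -34]) b3 (28, [16, 24, -21, -20, -29, 135]) o1 (19, [5, 12, -39, -29, -27, 154]) o2 (13, [31, 11, -45, -18, -15, 121]) 
27 -45 | b2 - b3 (8, [22, 24, -50, 80, -25, 127]) o1 - o2 - 
27 -30 | b2 - b3 - o1 - o2 - 
27 -15 | b2 - b3 - o1 - o2 - 
27 0 | b2 - b3 - o1 - o2 - 
27 15 | b2 (5, [14, 23, -36, -3, -5, 94]) b3 - o1 - o2 - 
27 30 | b2 (22, [7, 24, -22, -29, -22, 138]) b3 (14, [18, 22, -28, -22, -14, 121]) o1 (17, [3, 10, -41, -40, -19, 153]) o2 - 
27 45 | b2 (33, [2, 26, -16, -35, -33, -20]) b3 (27, [12, 24, -20, -33, -27, -30]) o1 (22, [-4, 12, -36, -43, -30, -6]) o2 (16, [24, 11, -41, -37, -16, 145]) 
35 -45 | b2 - b3 -
[... 1213 characters left out ...]
38, -81, -36, 35]) 
55 -45 | b2 - b3 - o1 - o2 - 
55 -30 | b2 - b3 - o1 - o2 - 
55 -15 | b2 - b3 - o1 - o2 - 
55 0 | b2 (16, [-29, 30, -42, -142, -40, 77]) b3 (8, [-20, 32, -51, -157, -48, 87]) o1 - o2 - 
55 15 | b2 (29, [-26, 28, -30, -112, -36, 53]) b3 (21, [-21, 29, -37, -127, -38, 67]) o1 (9, [-51, 27, -50, -104, -51, 74]) o2 - 
55 30 | b2 (37, [-24, 30, -22, -91, -42, 40]) b3 (31, [-18, 28, -27, -101, -38, 47]) o1 (18, [-44, 25, -40, -88, -52, 60]) o2 (8, [-32, 28, -50, -110, -50, 76]) 
55 45 | b2 (44, [-23, 32, -14, -77, -51, 35]) b3 (39, [-16, 30, -19, -84, -46, 38]) o1 (26, [-39, 27, -33, -75, -58, 54]) o2 (18, [-25, 25, -40, -92, -50, 60]) 
real	2m14.668s
user	2m14.786s
sys	0m0.170s
```

```bash
python3 -m creep '[[[-0.039,0.176,-0.067,0,0.75],[-0.039,0.176,-0.067,0,0.75],[-0.039,0.176,-0.067,0,0.75],[-0.039,0.176,-0.067,0,0.75],[-0.039,0.176,-0.067,0,0.75],[-0.039,0.176,-0.067,0,0.75],[-0.039,0.176,-0.067,0,0.75]]]'|head -3
python3 -m creep '[[[-0.039,0.176,-0.067,0,0.75],[-0.039,0.176,-0.067,0,0.75],[-0.039,0.176,-0.067,0,0.75],[-0.039,0.176,-0.067,0,0.75],[-0.039,0.176,-0.067,0,0.75],[-0.039,0.176,-0.067,0,0.75],[-0.039,0.176,-0.067,0,0.75],[-0.039,0.176,-0.067,0,0.75]]]'|head -3
python3 -c "
from h import *
st()"
```

```text
clock: 12.58
tool_pos: [0.5198, 0.2793, 0.434]
orientation: [-178.6, 31.2, -177.3]
clock: 13.25
tool_pos: [0.5065, 0.5637, 0.5498]
orientation: [-178.5, 31.0, -177.2]
[  67.94   19.55    1.69   32.31  -63.48 -168.06] [0.5065 0.5637 0.5498] [-178.5   31.  -177.2]
[[-0.856 -0.036  0.516]
 [-0.042  0.999 -0.001]
 [-0.515 -0.022 -0.857]]
push [-6.42721103e-01  7.66100244e-01  1.38183577e-16]
```

```bash
python3 -m creep '[[[-0.127,0.13,-0.09,0,0.75],[-0.127,0.13,-0.09,0,0.75],[-0.127,0.13,-0.09,0,0.75],[-0.127,0.153,0,0,0.75],[-0.127,0.153,0,0,0.75],[-0.127,0.153,0,0,0.75]]]'|head -3
python3 -m creep '[[[-0.127,0.153,0,0,0.75],[-0.127,0.153,0,0,0.75],[-0.127,0.153,0,0,0.75],[-0.127,0.153,0,0,0.75],[-0.127,0.153,0,0,0.75],[-0.127,0.153,0,0,0.75]]]'|head -3
python3 -c "
from h import *
st()"
```

```text
clock: 13.75
tool_pos: [0.5857, 0.715, 0.6623]
orientation: [-178.5, 31.2, -177.0]
clock: 14.25
tool_pos: [0.6122, 0.7787, 0.6461]
orientation: [176.2, 38.1, -177.1]
[  67.55   53.17   71.71   31.95  -86.74 -148.88] [0.6122 0.7787 0.6461] [ 176.2   38.1 -177.1]
[[-0.786 -0.091  0.612]
 [-0.04   0.994  0.097]
 [-0.617  0.052 -0.785]]
push [-5.80660610e-01  8.14145722e-01  2.71493712e-16]
```

```bash
python3 -m creep '[[[-0.116,0.163,0,0,0.75],[-0.116,0.163,0,0,0.75],[-0.116,0.163,0,0,0.75],[-0.116,0.163,0,0,0.75],[-0.116,0.163,0,0,0.75]]]'|head -3
python3 -c "
from h import *
st()"
```

```text
clock: 14.67
tool_pos: [0.6052, 0.8277, 0.6442]
orientation: [170.2, 44.5, -178.1]
[  69.09   54.96   71.71   35.63  -78.23 -151.52] [0.6052 0.8277 0.6442] [ 170.2   44.5 -178.1]
[[-0.713 -0.152  0.684]
 [-0.024  0.981  0.193]
 [-0.701  0.122 -0.703]]
push [-5.31065132e-01  8.47331001e-01 -2.60609237e-16]
```

```bash
cat > path.py <<'E'
from ik import *
def track(q,R,wps,step=.02):
    x=fk(q,p,S)[1]; q=np.array(q,float); ok=True
    for w in wps:
        w=np.array(w); n=max(1,int(np.ceil(np.linalg.norm(w-x)/step))); mj=0
        mm=99
        for k in range(1,n+1):
            t=x+(w-x)*k/n
            f=lambda q:np.r_[(fk(q,p,S)[1]-t)*5,(fk(q,p,S)[0]-R).ravel()]
            v=least_squares(f,np.clip(q,LO+.01,HI-.01),bounds=(LO,HI),x_scale=30,max_nfev=40)
            mj=max(mj,np.abs(v.x-q).max()); q=v.x; mm=min(mm,margin(q))
            if v.cost>1e-6: print('FAIL',t.round(3),q.round(),v.cost); return q
        print(w.round(3),q.round(1),'margin',round(mm,1),'maxstep/2cm',round(mj,1)); x=w
    return q
E
python3 - <<'E'
from path import *
q=np.array([69.09,54.96,71.6,35.63,-78.23,-151.52]); R0,x0=fk(q,p,S)
R=R0@Ro.from_rotvec([0,0,np.radians(-9.9)]).as_matrix(); print(R.round(3))
z=R[:,2]
g3=np.array([.641,.06,.04])-.159*z; g2=np.array([.656,-.028,.04])-.159*z;o1=np.array([.445,-.05,.04])-.159*z;o2=np.array([.457,.097,.04])-.159*z
tubp=np.array([.39,-.285,.17])-.159*z
for A in [[(.5,.5,.6),(.45,-.1,.55)],[(.6,.5,.75),(.65,0,.75),(.55,-.1,.55)]]:
    q1=track(q,R,[x0,*A])
    up=np.array([0,0,.13])
    track(q1,R,[g3-.1*z,g3]); track(q1,R,[g2-.1*z,g2,g2-.1*z,tubp]); track(q1,R,[o1+up,o1,o1+up]);track(q1,R,[o2+up,o2,o2+up,g3-.12*z])
    print()
E
```

```text
[[-0.677 -0.272  0.684]
 [-0.193  0.962  0.192]
 [-0.71  -0.002 -0.704]]
[0.605 0.828 0.643] [  69.1   55.    71.6   35.6  -78.2 -141.6] margin 0.1 maxstep/2cm 9.9
[0.5 0.5 0.6] [  64.1    8.7  -15.    49.4  -44.4 -168. ] margin 5.6 maxstep/2cm 17.1
[ 0.45 -0.1   0.55] [ 10.  -16.6 -24.3  -6.7 -37.3 -80.5] margin 5.7 maxstep/2cm 6.5
FAIL [ 0.457 -0.045  0.386] [  16.  -10.  -55.   28.   -0. -118.] 2.51373538863475e-05
[ 0.479 -0.078  0.222] [ -5.5   9.9 -29.5 -64.4 -16.5 -11.1] margin 11.1 maxstep/2cm 9.4
[ 0.547 -0.059  0.152] [ -9.7  22.3 -22.8 -82.1 -17.9  10.4] margin 16.6 maxstep/2cm 4.0
[ 0.479 -0.078  0.222] [ -5.5   9.9 -29.5 -64.4 -16.5 -11.1] margin 16.4 maxstep/2cm 4.0
[ 0.281 -0.316  0.282] [-51.1   5.  -26.4 -55.1 -52.7   9.7] margin 18.4 maxstep/2cm 3.0
FAIL [ 0.367 -0.086  0.353] [ 17. -19. -58.   8.  -5. -99.] 8.091326855938697e-05
FAIL [ 0.396 -0.012  0.408] [  25.  -20.  -58.   31.  -10. -127.] 0.0015415547272911879

[0.605 0.828 0.643] [  69.1   55.    71.6   35.6  -78.2 -141.6] margin 0.1 maxstep/2cm 9.9
[0.6  0.5  0.75] [  58.9   16.7   17.6   34.3  -59.6 -142.4] margin 12.2 maxstep/2cm 12.1
[0.65 0.   0.75] [ 17.6   2.2  12.8   1.7 -55.4 -92.1] margin 32.0 maxstep/2cm 2.7
[ 0.55 -0.1   0.55] [  7.2  -5.7 -14.8 -10.2 -36.4 -75.6] margin 36.3 maxstep/2cm 2.8
FAIL [ 0.502 -0.039  0.368] [  17.   -4.  -49.   16.   -0. -107.] 0.00025725098468406957
[ 0.479 -0.078  0.222] [ -5.5   9.9 -29.5 -64.4 -16.5 -11.1] margin 12.2 maxstep/2cm 9.6
[ 0.547 -0.059  0.152] [ -9.7  22.3 -22.8 -82.1 -17.9  10.4] margin 16.6 maxstep/2cm 4.0
[ 0.479 -0.078  0.222] [ -5.5   9.9 -29.5 -64.4 -16.5 -11.1] margin 16.4 maxstep/2cm 4.0
[ 0.281 -0.316  0.282] [-51.1   5.  -26.4 -55.1 -52.7   9.7] margin 18.4 maxstep/2cm 3.0
FAIL [ 0.384 -0.085  0.342] [ 16. -15. -58.   9.  -1. -99.] 3.542544357194552e-05
FAIL [ 0.444 -0.012  0.409] [  17.  -14.  -58.   43.   -1. -134.] 9.590422804462617e-05
```

```bash
python3 - <<'E'
from path import *
q=np.array([69.09,54.96,71.6,35.63,-78.23,-151.52]); R0,x0=fk(q,p,S)
R=R0@Ro.from_rotvec([0,0,np.radians(-9.9)]).as_matrix()
z=R[:,2]
G=lambda x,y,h=.04: np.array([x,y,h])-.159*z
g3=G(.641,.06);g2=G(.656,-.028);o1=G(.445,-.05);o2=G(.457,.097);tub=G(.39,-.285,.17)
up=np.array([0,0,.1])
q1=track(q,R,[x0,(.6,.5,.75),(.5,0.1,.72),(.42,-.1,.65),(.4,-.3,.4)])
print('b2'); qa=track(q1,R,[(.4,-.25,.28),g2-.1*z,g2,g2-.1*z,tub]);
print('b3'); qb=track(qa,R,[g2-.12*z,g3-.1*z,g3,g3-.1*z,g2-.12*z,tub])
print('o1'); qc=track(qb,R,[o1+up,o1,o1+up,g2-.12*z,g2,g2-.12*z])
print('o2'); qd=track(qc,R,[o1+up,o2+up,o2,o2+up,g3-.1*z,g3,g3-.1*z])
E
```

```text
[0.605 0.828 0.643] [  69.1   55.    71.6   35.6  -78.2 -141.6] margin 0.1 maxstep/2cm 9.9
[0.6  0.5  0.75] [  58.9   16.7   17.6   34.3  -59.6 -142.4] margin 12.2 maxstep/2cm 12.1
[0.5  0.1  0.72] [  38.7  -13.5  -12.6   21.2  -50.  -120.5] margin 31.2 maxstep/2cm 2.7
[ 0.42 -0.1   0.65] [ 11.4 -20.7 -15.4  -4.  -50.1 -84.2] margin 41.3 maxstep/2cm 4.5
[ 0.4 -0.3  0.4] [-33.5  -0.1 -16.4 -44.6 -50.  -18.2] margin 41.3 maxstep/2cm 4.2
b2
[ 0.4  -0.25  0.28] [-31.7   5.9 -25.4 -56.  -39.   -3.4] margin 32.9 maxstep/2cm 2.8
[ 0.479 -0.078  0.222] [ -5.5   9.9 -29.5 -64.4 -16.5 -11.1] margin 16.4 maxstep/2cm 2.7
[ 0.547 -0.059  0.152] [ -9.7  22.3 -22.8 -82.1 -17.9  10.4] margin 16.6 maxstep/2cm 4.0
[ 0.479 -0.078  0.222] [ -5.5   9.9 -29.5 -64.4 -16.5 -11.1] margin 16.4 maxstep/2cm 4.0
[ 0.281 -0.316  0.282] [-51.1   5.  -26.4 -55.1 -52.7   9.7] margin 18.4 maxstep/2cm 3.0
b3
[ 0.465 -0.082  0.236] [ -4.3   7.3 -31.  -60.3 -16.2 -16.1] margin 16.1 maxstep/2cm 3.1
FAIL [0.464 0.01  0.222] [ 16.   8. -37. -52.  -0. -38.] 3.8112176243424576e-05
o1
[ 0.336 -0.081  0.252] [ -1.8  -7.  -44.  -54.1 -15.3 -24.2] margin 0.0 maxstep/2cm 3.1
[ 0.336 -0.081  0.152] [-31.7  13.  -43.4 -91.2 -31.5  39. ] margin 14.9 maxstep/2cm 16.8
[ 0.336 -0.081  0.252] [ -1.8  -7.  -44.  -54.1 -15.3 -24.2] margin 14.3 maxstep/2cm 16.8
[ 0.465 -0.082  0.236] [ -4.3   7.3 -31.  -60.3 -16.2 -16.1] margin 16.0 maxstep/2cm 3.4
[ 0.547 -0.059  0.152] [ -9.7  22.3 -22.8 -82.1 -17.9  10.4] margin 16.4 maxstep/2cm 5.1
[ 0.465 -0.082  0.236] [ -4.3   7.3 -31.  -60.3 -16.2 -16.1] margin 16.1 maxstep/2cm 5.1
o2
[ 0.336 -0.081  0.252] [ -1.8  -7.  -44.  -54.1 -15.3 -24.2] margin 14.3 maxstep/2cm 3.4
FAIL [ 0.338 -0.062  0.252] [ 10.  -8. -49. -44.  -6. -42.] 6.86047278504965e-05
```

```bash
cat > up.py <<'E'
from path import *
import io,contextlib
q0=np.array([-20,20,-35,-90,-30,30.])
for th,az in [(45,16),(48,16),(50,16),(45,20),(48,20),(50,22)]:
    R=Rt(th,az); z=R[:,2]; print(th,az,end=': ')
    for n,(x,y),d in [('b3',(.641,.06),-z),('b3up',(.641,.06),np.array([0,0,1.])),('o2up',(.457,.097),np.array([0,0,1.])),('o1up',(.445,-.05),np.array([0,0,1.]))]:
        q=q0.copy(); r=[]
        for k in [0,.02,.04,.06,.08,.1,.12]:
            t=np.array([x,y,.04])-.159*z+k*d
            f=lambda q:np.r_[(fk(q,p,S)[1]-t)*5,(fk(q,p,S)[0]-R).ravel()]
            v=least_squares(f,np.clip(q,LO+.01,HI-.01),bounds=(LO,HI),x_scale=30,max_nfev=60); 
            if v.cost>1e-7: break
            q=v.x; r.append(int(margin(q)))
        print(n,r,q.round().astype(int),end=' ')
    print()
E
python3 up.py
```

```text
45 16: b3 [11, 10, 8, 6, 3] [ 11  10 -33 -61  -4 -26] b3up [11, 8, 3] [ 11  16 -27 -63  -4 -24] o2up [8, 12, 7] [  5   3 -43 -92  -7   9] o1up [15, 15, 16, 16, 16, 14] [ -2  -7 -44 -53 -15 -25] 
48 16: b3 [19, 18, 17, 15, 13, 12, 9] [  4   5 -34 -72  -9 -10] b3up [19, 15, 12, 8, 2] [ 13  12 -28 -59  -3 -29] o2up [3, 7, 11, 11] [  1   0 -44 -96 -11  17] o1up [13, 14, 15, 16, 16, 16, 15] [ -7  -9 -43 -58 -20 -18] 
50 16: b3 [24, 23, 22, 20, 19, 18, 16] [ -6   6 -35 -86 -17  11] b3up [24, 20, 17, 13, 9, 3] [ 11  10 -28 -62  -4 -25] o2up [0, 4, 8, 11, 9] [  4  -3 -44 -92  -9  10] o1up [12, 13, 14, 15, 16, 16, 16] [-15  -8 -41 -67 -25  -5] 
45 20: b3 [15, 14, 13, 12, 11, 10, 8] [ 10   5 -35 -54  -9 -29] b3up [15, 12, 10, 7, 4] [ 16  12 -30 -46  -4 -41] o2up [11, 13, 10] [  4   3 -43 -88 -11   9] o1up [16, 17, 17, 17, 17, 17, 16] [ -4  -8 -42 -51 -22 -23] 
48 20: b3 [21, 20, 19, 19, 18, 17, 16] [ -1   6 -33 -74 -16  -2] b3up [21, 18, 15, 13, 10, 7, 3] [ 17   8 -31 -42  -4 -46] o2up [6, 10, 12, 14] [  0   1 -43 -91 -14  15] o1up [15, 16, 16, 17, 17, 18, 18] [-14  -7 -40 -62 -28  -7] 
50 22: b3 [25, 25, 25, 24, 24, 24, 23] [ -9   8 -33 -82 -24  12] b3up [25, 23, 21, 19, 17, 14, 12] [  7   9 -26 -61 -13 -20] o2up [6, 8, 11, 13, 15] [  1  -2 -43 -87 -16  11] o1up [15, 16, 16, 17, 18, 18, 19] [-21  -5 -39 -68 -35   5]
```

```bash
python3 -m creep '[[[-0.09,0.177,0,0,0.75],[-0.09,0.177,0,0,0.75],[-0.09,0.177,0,0,0.75]]]'|head -3
cat >> h.py <<'E'
def lev():
    t,R,o=pose(); z=R[:,2]; y=np.cross([0,0,1],z); y/=np.linalg.norm(y)
    if y@R[:,1]<0:y=-y
    s=np.degrees(np.arctan2(-y@R[:,0],y@R[:,1])); print('tilt',np.degrees(np.arccos(-z[2])),'az',np.degrees(np.arctan2(z[1],z[0])),'spin',s,s/90)
E
python3 -c "
from h import *
st();lev()"
```

```text
clock: 14.92
tool_pos: [0.5851, 0.8632, 0.6447]
orientation: [166.2, 48.0, -179.2]
[  70.85   56.06   71.71   38.43  -73.88 -154.04] [0.5851 0.8632 0.6447] [ 166.2   48.  -179.2]
[[-0.669 -0.191  0.718]
 [-0.01   0.969  0.249]
 [-0.743  0.159 -0.65 ]]
push [-4.83180686e-01  8.75520659e-01  2.80463333e-16]
tilt 49.47438008964682 az 19.085182942349643 spin -12.100009853055717 -0.1344445539228413
```

```bash
python3 -m creep '[[[0.1,-0.1,0,-0.067,0.75],[0.1,-0.1,0,-0.067,0.75],[0,0,0,0,0.75]]]'|head -3
cat >> h.py <<'E'
def legs(*w):
    t,R,o=pose(); lev(); print(t.round(4),o['joint_pos'].round(1))
    for a in w:
        a=np.array(a); d=R.T@(a-t)/.2; n=int(np.ceil(np.linalg.norm(d)/.203)); print(a.round(3),n,'rows of',(d/n).round(3)); t=a
def G(x,y,h=.042,back=0):
    R=pose()[1]; return np.array([x,y,h])-(.159+back)*R[:,2]
E
python3 - <<'E'
from h import *
from path import track
L=[(.6,.5,.75),(.5,.1,.72),(.42,-.1,.65),(.4,-.27,.35),G(.656,-.028,.042,.1),G(.656,-.028)]
legs(*L)
t,R,o=pose(); track(o['joint_pos'],R,L)
E
```

```text
clock: 15.17
tool_pos: [0.58, 0.8478, 0.6216]
orientation: [174.6, 48.8, -169.3]
tilt 49.051990194990495 az 17.807496844418353 spin -4.668595490472366 -0.05187328322747073
[0.58   0.8478 0.6216] [  70.5   47.5   50.    41.7  -64.6 -156.2]
[0.6  0.5  0.75] 10 rows of [-0.034 -0.166 -0.075]
[0.5  0.1  0.72] 11 rows of [ 0.062 -0.165 -0.066]
[ 0.42 -0.1   0.65] 6 rows of [ 0.107 -0.148 -0.048]
[ 0.4  -0.27  0.35] 9 rows of [ 0.144 -0.099  0.079]
[ 0.47  -0.088  0.212] 6 rows of [0.031 0.125 0.152]
[ 0.542 -0.065  0.146] 3 rows of [0.    0.    0.167]
[0.6  0.5  0.75] [  58.5   15.2   13.3   37.8  -53.5 -148.8] margin 15.0 maxstep/2cm 4.7
[0.5  0.1  0.72] [  38.2  -14.5  -14.7   22.   -44.7 -124.4] margin 24.8 maxstep/2cm 2.7
[ 0.42 -0.1   0.65] [  9.5 -21.  -15.   -8.5 -47.6 -83.5] margin 40.3 maxstep/2cm 5.1
[ 0.4  -0.27  0.35] [-34.9   2.  -20.2 -54.2 -47.9 -11. ] margin 38.1 maxstep/2cm 4.3
[ 0.47  -0.088  0.212] [-16.   11.7 -29.1 -78.4 -25.4   6.2] margin 25.3 maxstep/2cm 3.4
[ 0.542 -0.065  0.146] [-16.8  23.8 -23.9 -92.6 -25.4  22.5] margin 25.2 maxstep/2cm 3.0
```

```bash
python3 -m creep '[[[-0.034,-0.166,-0.075,-0.052,0.75],[-0.03,-0.168,-0.075,0,0.75],[-0.03,-0.168,-0.075,0,0.75],[-0.03,-0.168,-0.075,0,0.75],[-0.03,-0.168,-0.075,0,0.75],[-0.03,-0.168,-0.075,0,0.75],[-0.03,-0.168,-0.075,0,0.75],[-0.03,-0.168,-0.075,0,0.75]]]'|head -3
python3 -m creep '[[[-0.03,-0.168,-0.075,0,0.75],[-0.03,-0.168,-0.075,0,0.75],[0.062,-0.165,-0.066,0,0.75],[0.062,-0.165,-0.066,0,0.75],[0.062,-0.165,-0.066,0,0.75],[0.062,-0.165,-0.066,0,0.75],[0.062,-0.165,-0.066,0,0.75],[0.062,-0.165,-0.066,0,0.75]]]'|head -3
python3 - <<'E'
from h import *
legs((.5,.1,.72),(.42,-.1,.65),(.4,-.27,.35))
E
```

```text
clock: 15.83
tool_pos: [0.604, 0.5691, 0.7461]
orientation: [178.2, 50.0, -163.7]
clock: 16.5
tool_pos: [0.5662, 0.2787, 0.7646]
orientation: [178.3, 50.1, -163.7]
tilt 50.12396756782179 az 18.558703966669 spin -1.4314564870987692 -0.01590507207887521
[0.5662 0.2787 0.7646] [  48.6   -1.4   -2.3   31.4  -47.6 -134.1]
[0.5  0.1  0.72] 5 rows of [ 0.107 -0.151 -0.063]
[ 0.42 -0.1   0.65] 6 rows of [ 0.116 -0.14  -0.052]
[ 0.4  -0.27  0.35] 9 rows of [ 0.152 -0.09   0.076]
```

```bash
python3 -m creep '[[[0.107,-0.15,-0.062,-0.016,0.75],[0.107,-0.15,-0.062,0,0.75],[0.107,-0.15,-0.062,0,0.75],[0.107,-0.15,-0.062,0,0.75],[0.107,-0.15,-0.062,0,0.75],[0.116,-0.14,-0.052,0,0.75],[0.116,-0.14,-0.052,0,0.75],[0.116,-0.14,-0.052,0,0.75]]]'|head -3
python3 -m creep '[[[0.116,-0.14,-0.052,0,0.75],[0.116,-0.14,-0.052,0,0.75],[0.116,-0.14,-0.052,0,0.75],[0.152,-0.09,0.076,0,0.75],[0.152,-0.09,0.076,0,0.75],[0.152,-0.09,0.076,0,0.75],[0.152,-0.09,0.076,0,0.75],[0.152,-0.09,0.076,0,0.75]]]'|head -3
python3 - <<'E'
from h import *
np.set_printoptions(precision=3,suppress=True)
legs((.4,-.27,.35),G(.656,-.028,.042,.1),G(.656,-.028))
t,R,o=pose()
s=snapshot('wrist')
for q in ['open_1','lidded_1','tub']:
    for r in nets.landmark_of(s,q): print(q,np.round(r['uv']),round(r['confidence'],2),ray(s,r['uv'],0,(t,R)))
E
```

```text
clock: 17.17
tool_pos: [0.4645, -0.0012, 0.6903]
orientation: [-179.8, 50.3, -161.2]
clock: 17.83
tool_pos: [0.4206, -0.2014, 0.4931]
orientation: [-179.3, 50.4, -160.8]
tilt 50.444023680243625 az 18.25348794404376 spin 0.6145021566087272 0.006827801740096969
[ 0.421 -0.201  0.493] [-18.7 -10.4 -16.5 -39.3 -47.1 -34.7]
[ 0.4  -0.27  0.35] 4 rows of [ 0.171 -0.072  0.074]
[ 0.466 -0.091  0.207] 6 rows of [0.027 0.125 0.153]
[ 0.54  -0.066  0.143] 3 rows of [-0.    -0.     0.167]
open_1 [350. 100.] 0.89 [ 0.793 -0.025  0.   ]
open_1 [394.  21.] 0.8 [ 0.656 -0.027  0.   ]
open_1 [444. 115.] 0.68 [ 0.775  0.132 -0.   ]
open_1 [462.  30.] 0.55 [0.64  0.059 0.   ]
lidded_1 [519.  47.] 0.92 [0.636 0.145 0.   ]
```

```bash
python3 -m creep '[[[0.106,0.058,0.152,0,0.75],[0.106,0.058,0.152,0,0.75],[0.106,0.058,0.152,0,0.75],[0.106,0.058,0.152,0,0.75],[0.106,0.058,0.152,0,0.75],[0.106,0.058,0.152,0,0.75],[0.106,0.058,0.152,0,0.75],[0.106,0.058,0.152,0,0.75]]]'|head -4
python3 - <<'E'
from h import *
np.set_printoptions(precision=3,suppress=True)
legs(G(.656,-.028,.040))
t,R,o=pose()
s=snapshot('wrist'); save(s,'w2.png')
for q in ['open_1','lidded_1']:
    for r in nets.landmark_of(s,q): print(q,np.round(r['uv']),round(r['confidence'],2),ray(s,r['uv'],0,(t,R)))
E
```

```text
clock: 18.7
tool_pos: [0.4655, -0.0904, 0.2102]
orientation: [-179.2, 50.3, -160.5]
force: [-0.3, -0.3, -1.8]
tilt 50.28723428046012 az 18.404892535030502 spin 0.7000105662171431 0.007777895180190479
[ 0.466 -0.09   0.21 ] [-18.7  12.1 -29.5 -81.2 -28.   16.5]
[ 0.54  -0.067  0.142] 3 rows of [ 0.005 -0.002  0.173]
open_1 [272. 254.] 0.84 [ 0.79  -0.031  0.   ]
open_1 [431. 205.] 0.78 [0.644 0.061 0.   ]
open_1 [418. 268.] 0.76 [0.777 0.137 0.   ]
open_1 [312. 194.] 0.61 [ 0.659 -0.03   0.   ]
lidded_1 [188. 171.] 0.78 [ 0.657 -0.117  0.   ]
lidded_1 [524. 217.] 0.62 [0.636 0.144 0.   ]
```

```bash
python3 -m creep '[[[0.004,0,0.13,0,0.75],[0.004,-0.002,0.13,0,0.75],[0.004,-0.002,0.13,0,0.75],[0.003,-0.002,0.13,0,0.75],[0,0,0,0,0.75],[0,0,0,0,0.3],[0,0,0,0,0.3],[0,0,0,0,0.3]]]'
python3 - <<'E'
from h import *
t,R,o=pose(); print('grasp pt',t+.159*R[:,2])
legs(G(.656,-.028,.065,.12), G(.41,-.27,.20))
s=snapshot('side'); cv2.imwrite('pics/s1.png',cv2.resize(s['frame'][210:480,200:500,::-1],(660,594)))
E
```

```text
clock: 19.52
tool_pos: [0.5363, -0.0694, 0.1413]
orientation: [-179.3, 50.1, -160.8]
force: [0.1, 0.3, 1.9]
opening: 0.0511
gripper_force: 3.8
grasp pt [ 0.65203784 -0.03110631  0.03932305]
tilt 50.08748192120522 az 18.307541465882977 spin 0.5803998011278618 0.006448886679198465
[ 0.5363 -0.0694  0.1413] [-19.2  24.6 -24.7 -95.3 -28.   32.8]
[ 0.453 -0.095  0.244] 4 rows of [-0.028  0.002 -0.166]
[ 0.294 -0.308  0.302] 7 rows of [ 0.069 -0.108 -0.146]
```

View pics/s1.png

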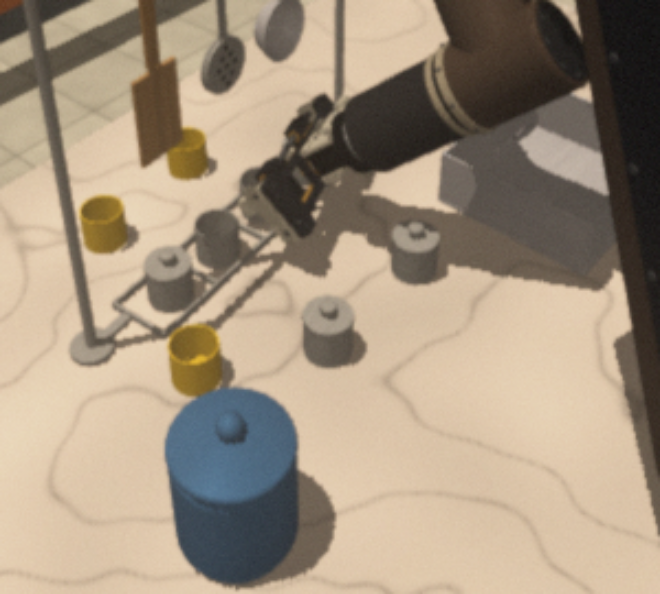

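```bash
python3 -m creep '[[[0,0,0,0,0.3],[-0.08,0,-0.065,0,0.3],[-0.028,0.002,-0.166,0,0.3],[-0.028,0.002,-0.166,0,0.3],[-0.02,0.002,-0.166,0,0.3],[0.0,0.002,-0.166,0,0.3],[0.069,-0.108,-0.146,0,0.3],[0.069,-0.108,-0.146,0,0.3]]]'
python3 -m creep '[[[0.069,-0.108,-0.146,0,0.3],[0.069,-0.108,-0.146,0,0.3],[0.069,-0.108,-0.146,0,0.3],[0.069,-0.108,-0.146,0,0.3],[0.069,-0.108,-0.146,0,0.3]]]'
python3 - <<'E'
from h import *
t,R,o=pose(); print('grasp pt',t+.159*R[:,2])
s=snapshot('scene'); r=nets.masks_of(s,'tub')[0]; c=max(cv2.findContours(r['region'].astype(np.uint8),0,1)[0],key=cv2.contourArea)
P=cv2.approxPolyDP(c,4,True)[:,0]; print([ray(s,u,.075).round(3)[:2].tolist() for u in P])
legs(G(.405,-.30,.16),G(.405,-.30,.095))
E
```

```text
clock: 20.23
tool_pos: [0.4016, -0.1562, 0.2762]
orientation: [-179.2, 50.1, -160.5]
force: [1.8, -0.9, -0.6]
opening: 0.0507
gripper_force: 30.0
clock: 20.65
tool_pos: [0.2872, -0.3102, 0.317]
orientation: [-179.3, 49.9, -160.9]
force: [2.8, -1.4, -0.4]
opening: 0.0507
gripper_force: 30.0
grasp pt [ 0.40273124 -0.27226673  0.21457677]
[[0.437, -0.354], [0.532, -0.293], [0.532, -0.164], [0.42, -0.161]]
tilt 49.79824509584211 az 17.765570726404107 spin 0.7584445035337365 0.00842716115037485
[ 0.2863 -0.3135  0.3172] [-53.1   3.  -23.8 -57.3 -59.   11.2]
[ 0.289 -0.337  0.263] 2 rows of [ 0.112 -0.057  0.08 ]
[ 0.289 -0.337  0.198] 2 rows of [0.124 0.002 0.105]
```

```bash
python3 -m creep '[[[0.118,-0.1,0.092,0,0.3],[0.118,-0.1,0.092,0,0.3],[0.118,-0.05,0.092,0,0.3],[0.11,0,0.1,0,0.3],[0,0,0,0,0.3],[0,0,0,0,0.75],[0,0,0,0,0.75],[0,0,0,0,0.75]]]'
python3 - <<'E'
from h import *
t,R,o=pose(); print('grasp pt',t+.159*R[:,2])
legs(G(.41,-.31,.20),G(.60,-.03,.15),G(.64,.06,.04,.1),G(.64,.06,.04))
s=snapshot('side'); cv2.imwrite('pics/s2.png',cv2.resize(s['frame'][210:480,200:640,::-1],(800,490)))
E
```

```text
clock: 21.42
tool_pos: [0.3037, -0.3582, 0.1986]
orientation: [-179.2, 49.9, -160.7]
force: [0.2, 0.2, -0.1]
opening: 0.0634
gripper_force: 0.0
grasp pt [ 0.41936729 -0.32026802  0.09623926]
tilt 49.945070397256224 az 18.179820110059566 spin 0.6987032695816748 0.007763369662018609
[ 0.3037 -0.3582  0.1986] [-57.8  19.4 -22.7 -64.5 -55.3  29.5]
[ 0.294 -0.348  0.302] 3 rows of [-0.127  0.02  -0.119]
[ 0.484 -0.068  0.252] 9 rows of [-0.076  0.114  0.132]
[ 0.452 -0.002  0.207] 3 rows of [0.068 0.123 0.036]
[0.524 0.022 0.142] 3 rows of [0.    0.    0.167]
```

View pics/s2.png

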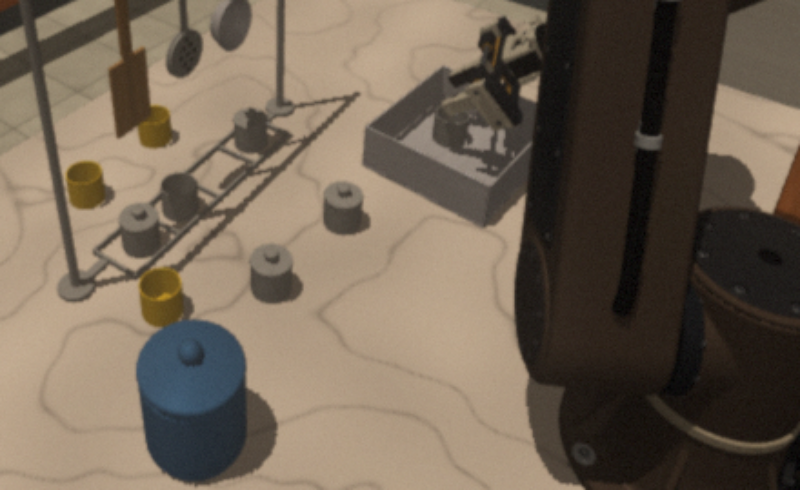

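```bash
python3 -m creep '[[[-0.127,0.02,-0.119,0,0.75],[-0.127,0.02,-0.119,0,0.75],[-0.059,0.142,0.118,0,0.75],[-0.059,0.142,0.118,0,0.75],[-0.059,0.142,0.118,0,0.75],[-0.059,0.142,0.118,0,0.75],[-0.059,0.142,0.118,0,0.75],[-0.059,0.142,0.118,0,0.75]]]'|head -3
python3 -m creep '[[[-0.059,0.142,0.118,0,0.75],[-0.059,0.142,0.118,0,0.75],[-0.059,0.142,0.118,0,0.75],[-0.059,0.142,0.118,0,0.75],[0,0,0,0,0.75]]]'|head -4
python3 - <<'E'
from h import *
np.set_printoptions(precision=3,suppress=True)
legs(G(.642,.061,.04))
t,R,o=pose()
s=snapshot('wrist')
for q in ['open_1','lidded_1']:
    for r in nets.landmark_of(s,q): print(q,np.round(r['uv']),round(r['confidence'],2),ray(s,r['uv'],0,(t,R)))
E
```

```text
clock: 22.13
tool_pos: [0.3891, -0.1391, 0.2296]
orientation: [-179.2, 50.1, -160.8]
clock: 22.55
tool_pos: [0.4516, 0.0043, 0.2037]
orientation: [-179.6, 50.2, -160.9]
force: [1.0, -0.8, 0.8]
tilt 50.16140425704575 az 18.59641791774912 spin 0.30430295405991487 0.003381143933999054
[0.452 0.004 0.204] [ -9.   10.2 -33.5 -91.2 -20.9  20.1]
[0.526 0.022 0.142] 3 rows of [-0.002 -0.012  0.164]
open_1 [601. 157.] 0.93 [0.536 0.207 0.   ]
open_1 [333. 269.] 0.86 [0.78  0.134 0.   ]
open_1 [172. 255.] 0.81 [ 0.791 -0.032  0.   ]
open_1 [313. 201.] 0.63 [0.642 0.065 0.   ]
lidded_1 [ 24. 168.] 0.8 [ 0.661 -0.117  0.   ]
lidded_1 [413. 213.] 0.68 [0.634 0.143 0.   ]
```

```bash
python3 -m creep '[[[0,-0.008,0.125,0,0.75],[0,-0.008,0.125,0,0.75],[0,-0.008,0.125,0,0.75],[0,-0.006,0.12,0,0.75],[0,0,0,0,0.75],[0,0,0,0,0.3],[0,0,0,0,0.3],[0,0,0,0,0.3]]]'
python3 -m creep '[[[0,0,0,0,0.3],[-0.08,0,-0.065,0,0.3],[-0.028,0.0,-0.166,0,0.3],[-0.02,0.0,-0.166,0,0.3],[-0.02,0.0,-0.166,0,0.3],[0.0,-0.05,-0.14,0,0.3],[0,0,0,0,0.3]]]'
python3 - <<'E'
from h import *
t,R,o=pose(); print('grasp pt',t+.159*R[:,2])
legs(G(.42,-.25,.20),G(.42,-.25,.095))
E
```

```text
clock: 23.37
tool_pos: [0.5233, 0.0168, 0.1396]
orientation: [-179.4, 50.0, -161.0]
force: [0.1, -0.4, 0.5]
opening: 0.0516
gripper_force: 29.6
clock: 23.95
tool_pos: [0.4442, -0.0193, 0.2519]
orientation: [-179.2, 50.2, -160.6]
force: [-0.6, 1.3, -1.2]
opening: 0.0518
gripper_force: 29.5
grasp pt [0.56019463 0.01903966 0.15015586]
tilt 50.20908770617275 az 18.26767615674514 spin 0.7058585961732505 0.007842873290813894
[ 0.4442 -0.0193  0.2519] [ -0.7   3.  -33.2 -70.6 -15.4  -6.9]
[ 0.304 -0.288  0.302] 8 rows of [ 0.065 -0.131 -0.124]
[ 0.304 -0.288  0.197] 3 rows of [0.134 0.002 0.112]
```

```bash
python3 -m creep '[[[0.065,-0.131,-0.124,0,0.3],[0.065,-0.131,-0.124,0,0.3],[0.065,-0.131,-0.124,0,0.3],[0.065,-0.131,-0.124,0,0.3],[0.065,-0.131,-0.124,0,0.3],[0.065,-0.131,-0.124,0,0.3],[0.065,-0.131,-0.124,0,0.3],[0.065,-0.131,-0.124,0,0.3]]]'|head -3
python3 -m creep '[[[0.134,0.002,0.112,0,0.3],[0.134,0.002,0.112,0,0.3],[0.134,0.002,0.112,0,0.3],[0,0,0,0,0.3],[0,0,0,0,0.75],[0,0,0,0,0.75],[0,0,0,0,0.75]]]'
python3 - <<'E'
from h import *
np.set_printoptions(precision=3,suppress=True)
t,R,o=pose(); print('grasp pt',t+.159*R[:,2])
for n in ['scene','side']:
    s=snapshot(n)
    for q in ['open_1','lidded_1']:
        for r in nets.landmark_of(s,q): print(q,np.round(r['uv']),round(r['confidence'],2),ray(s,r['uv'],0))
legs(G(.43,-.24,.16),G(.445,-.05,.15),G(.445,-.05,.042))
E
```

```text
clock: 24.62
tool_pos: [0.3041, -0.2875, 0.2981]
orientation: [-179.3, 49.9, -160.9]
clock: 25.2
tool_pos: [0.3058, -0.2863, 0.1948]
orientation: [-179.1, 49.9, -160.6]
force: [0.4, 0.8, 0.2]
opening: 0.0638
gripper_force: 0.0
grasp pt [ 0.421 -0.248  0.092]
open_1 [388. 291.] 0.88 [ 0.546  0.21  -0.   ]
open_1 [206. 224.] 0.76 [ 0.432 -0.318  0.   ]
open_1 [230. 226.] 0.61 [ 0.428 -0.251  0.   ]
open_1 [279. 360.] 0.57 [ 0.785 -0.033  0.   ]
open_1 [344. 365.] 0.55 [0.768 0.127 0.   ]
lidded_1 [260. 308.] 0.92 [ 0.658 -0.109 -0.   ]
lidded_1 [295. 245.] 0.85 [ 0.454 -0.06   0.   ]
lidded_1 [353. 255.] 0.76 [0.455 0.104 0.   ]
lidded_1 [220. 215.] 0.63 [ 0.397 -0.287  0.   ]
lidded_1 [361. 320.] 0.62 [0.642 0.15  0.   ]
open_1 [287. 381.] 0.93 [0.538 0.211 0.   ]
open_1 [283. 282.] 0.85 [ 0.803 -0.04   0.   ]
open_1 [249. 317.] 0.78 [0.765 0.125 0.   ]
open_1 [432. 298.] 0.75 [ 0.429 -0.245  0.   ]
open_1 [320. 306.] 0.43 [ 0.648 -0.028  0.   ]
open_1 [447. 284.] 0.42 [ 0.428 -0.33   0.   ]
lidded_1 [349. 371.] 0.84 [0.449 0.1   0.   ]
lidded_1 [339. 287.] 0.78 [ 0.66  -0.122  0.   ]
lidded_1 [386. 333.] 0.72 [ 0.45  -0.053  0.   ]
lidded_1 [276. 346.] 0.66 [0.636 0.151 0.   ]
lidded_1 [335. 287.] 0.66 [ 0.671 -0.118  0.   ]
lidded_1 [277. 346.] 0.37 [0.633 0.149 0.   ]
tilt 49.878576507537296 az 18.27259366972096 spin 0.598696436943705 0.006652182632707834
[ 0.305 -0.286  0.193] [-53.5  15.9 -29.4 -68.7 -51.2  31.6]
[ 0.315 -0.278  0.262] 2 rows of [-0.15  0.01 -0.09]
[ 0.33  -0.088  0.252] 5 rows of [-0.042  0.175  0.063]
[ 0.33  -0.088  0.144] 3 rows of [0.138 0.001 0.116]
```

```bash
python3 -m creep '[[[-0.15,0.01,-0.09,0,0.75],[-0.13,0.01,-0.09,0.006,0.75],[-0.042,0.175,0.063,0,0.75],[-0.042,0.175,0.063,0,0.75],[-0.042,0.175,0.063,0,0.75],[-0.042,0.175,0.063,0,0.75],[-0.042,0.17,0.063,0,0.75],[0,0,0,0,0.75]]]'|head -3
python3 - <<'E'
from h import *
np.set_printoptions(precision=3,suppress=True)
from path import track
t,R,o=pose()
s=snapshot('wrist')
for q in ['lidded_1','bay_1','open_1']:
    for r in nets.landmark_of(s,q): print(q,np.round(r['uv']),round(r['confidence'],2),ray(s,r['uv'],0,(t,R)))
L=[G(.448,-.053,.042),G(.448,-.053,.08),G(.57,-.035,.09),G(.653,-.03,.075),G(.653,-.03,.042)]
legs(*L); track(o['joint_pos'],R,L)
E
```

```text
clock: 26.17
tool_pos: [0.3283, -0.0833, 0.2503]
orientation: [179.6, 50.0, -161.5]
lidded_1 [183. 211.] 0.98 [ 0.657 -0.113  0.   ]
lidded_1 [284.  69.] 0.88 [ 0.452 -0.06   0.   ]
lidded_1 [413. 234.] 0.87 [0.634 0.141 0.   ]
lidded_1 [495. 131.] 0.82 [0.457 0.097 0.   ]
bay_1 [264. 221.] 0.74 [ 0.654 -0.031  0.   ]
bay_1 [343. 232.] 0.64 [0.655 0.062 0.   ]
bay_1 [413. 237.] 0.37 [0.642 0.147 0.   ]
open_1 [356. 268.] 0.84 [0.768 0.13  0.   ]
open_1 [247. 263.] 0.76 [ 0.792 -0.026  0.   ]
open_1 [526. 203.] 0.64 [0.534 0.206 0.   ]
tilt 49.86359119737256 az 18.376512684586878 spin -0.06462269509583245 -0.0007180299455092494
[ 0.329 -0.09   0.25 ] [-20.9  -4.4 -40.6 -70.5 -30.9   5.3]
[ 0.333 -0.091  0.144] 3 rows of [ 0.131 -0.003  0.118]
[ 0.333 -0.091  0.182] 1 rows of [-0.145  0.    -0.122]
[ 0.455 -0.073  0.192] 4 rows of [-0.107 -0.027  0.108]
[ 0.538 -0.068  0.177] 3 rows of [-0.067 -0.036  0.118]
[ 0.538 -0.068  0.144] 1 rows of [ 0.126 -0.     0.106]
[ 0.333 -0.091  0.144] [-40.   17.7 -43.9 -93.7 -41.1  51.5] margin 14.4 maxstep/2cm 8.4
[ 0.333 -0.091  0.182] [-33.9   9.1 -42.3 -86.3 -37.8  35.4] margin 15.2 maxstep/2cm 8.1
[ 0.455 -0.073  0.192] [-19.5  13.5 -31.4 -86.2 -28.6  22.4] margin 17.4 maxstep/2cm 2.4
[ 0.538 -0.068  0.177] [-15.   20.  -23.5 -86.2 -25.4  18.9] margin 25.3 maxstep/2cm 1.6
[ 0.538 -0.068  0.144] [-18.5  24.2 -24.3 -93.7 -27.9  30.2] margin 26.5 maxstep/2cm 5.7
```

```bash
python3 -m creep '[[[0.078,-0.004,0.072,0,0.75],[0.078,-0.004,0.072,0,0.75],[0.078,-0.004,0.072,0,0.75],[0.078,-0.004,0.072,0,0.75],[0.078,-0.004,0.072,0,0.75],[0,0,0,0,0.75]]]'
python3 - <<'E'
from h import *
t,R,o=pose(); print('grasp pt',t+.159*R[:,2])
legs(G(.450,-.056,.042))
E
```

```text
clock: 26.87
tool_pos: [0.3333, -0.0943, 0.1387]
orientation: [179.0, 49.5, -162.8]
force: [0.4, 1.6, -1.4]
opening: 0.0658
gripper_force: 0.0
grasp pt [ 0.44795516 -0.05592373  0.03539034]
tilt 49.480335111110335 az 18.5192460640618 spin -0.8800787670569861 -0.009778652967299845
[ 0.3333 -0.0943  0.1387] [-40.5  18.8 -43.9 -94.4 -40.8  52.2]
[ 0.335 -0.094  0.145] 1 rows of [-0.031 -0.003 -0.014]
```

```bash
python3 -m creep '[[[-0.031,-0.003,-0.018,0,0.75],[0,0,0,0,0.75],[0,0,0,0,0.3],[0,0,0,0,0.3],[0,0,0,0,0.3],[0,0,0,0,0.3]]]'
python3 -m creep '[[[-0.07,0,-0.06,0,0.3],[-0.07,0,-0.06,0,0.3],[0,0,0,0,0.3]]]'
python3 - <<'E'
from h import *
from path import track
t,R,o=pose(); print('grasp pt',t+.159*R[:,2])
L=[G(.57,-.035,.085),G(.652,-.03,.070),G(.652,-.03,.044)]
legs(*L); track(o['joint_pos'],R,L)
E
```

```text
clock: 27.37
tool_pos: [0.3364, -0.0932, 0.1517]
orientation: [-179.9, 49.9, -161.7]
force: [-2.8, -4.6, 7.9]
opening: 0.0515
gripper_force: 30.0
clock: 27.62
tool_pos: [0.3362, -0.093, 0.1906]
orientation: [-179.8, 50.0, -161.6]
force: [0.1, 1.4, -0.8]
opening: 0.0512
gripper_force: 30.0
grasp pt [ 0.45199071 -0.05492164  0.08850002]
tilt 50.035518276090066 az 18.18595928708481 spin 0.16908429960450247 0.0018787144400500275
[ 0.3362 -0.093   0.1906] [-32.5   7.6 -41.8 -85.1 -36.5  32.2]
[ 0.454 -0.073  0.187] 3 rows of [-0.122 -0.03   0.155]
[ 0.536 -0.068  0.172] 3 rows of [-0.066 -0.035  0.118]
[ 0.536 -0.068  0.146] 1 rows of [0.1   0.    0.084]
[ 0.454 -0.073  0.187] [-20.3  14.2 -31.8 -88.2 -28.5  25.1] margin 18.0 maxstep/2cm 2.3
[ 0.536 -0.068  0.172] [-15.7  20.5 -23.9 -88.3 -25.3  21.6] margin 25.2 maxstep/2cm 1.6
[ 0.536 -0.068  0.146] [-18.6  23.9 -24.6 -94.4 -27.4  30.8] margin 26.2 maxstep/2cm 4.6
```

```bash
python3 -m creep '[[[-0.122,-0.03,0.15,0,0.3],[-0.122,-0.03,0.15,0,0.3],[-0.122,-0.03,0.15,0,0.3],[-0.066,-0.035,0.11,0,0.3],[-0.066,-0.035,0.11,0,0.3],[-0.066,-0.035,0.11,0,0.3],[0,0,0,0,0.3]]]'
python3 - <<'E'
from h import *
t,R,o=pose(); print('grasp pt',t+.159*R[:,2])
legs(G(.652,-.03,.0495))
E
```

```text
clock: 28.2
tool_pos: [0.5337, -0.0688, 0.1722]
orientation: [179.9, 49.9, -161.7]
force: [1.4, 0.1, -1.3]
opening: 0.0508
gripper_force: 30.0
grasp pt [ 0.64894645 -0.03027585  0.06969328]
tilt 49.85474703445166 az 18.460294019762642 spin -0.11717168642976368 -0.0013019076269973743
[ 0.5337 -0.0688  0.1722] [-15.7  20.4 -24.1 -87.8 -25.5  21.1]
[ 0.537 -0.068  0.152] 1 rows of [ 0.068 -0.004  0.076]
```

```bash
python3 -m creep '[[[0.034,-0.002,0.036,0,0.3],[0.034,-0.002,0.036,0,0.3],[0,0,0,0,0.3],[0,0,0,0,0.3]]]'
python3 - <<'E'
from h import *
t,R,o=pose(); print('grasp pt',t+.159*R[:,2])
s=snapshot('side'); cv2.imwrite('pics/s3.png',cv2.resize(s['frame'][250:380,250:410,::-1],(790,600),interpolation=2))
E
```

```text
clock: 28.53
tool_pos: [0.5318, -0.0697, 0.1525]
orientation: [179.7, 49.7, -162.0]
force: [0.1, 0.3, -0.9]
opening: 0.0511
gripper_force: 30.0
grasp pt [ 0.64687651 -0.03141132  0.0497185 ]
```

View pics/s3.png

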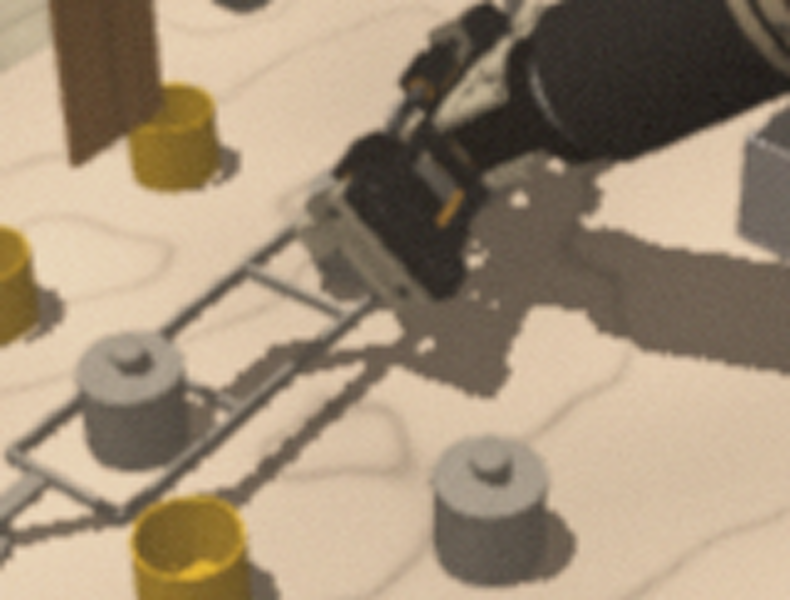

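```bash
python3 -m creep '[[[-0.016,-0.008,0.019,0,0.3],[0.003,0,0.003,0,0.3],[0,0,0,0,0.3]]]'
python3 -m creep '[[[0,0,0,0,0.5],[0,0,0,0,0.72],[0,0,0,0,0.72],[0,0,0,0,0.72]]]'
python3 - <<'E'
from h import *
from path import track
t,R,o=pose(); print('grasp pt',t+.159*R[:,2]); g=t+.159*R[:,2]
L=[t-.1*R[:,2],G(.456,.0,.13),G(.456,.098,.105),G(.456,.098,.045),G(.456,.098,.075),G(.56,.07,.08),G(.643,.06,.07),G(.643,.06,.045)]
legs(*L); track(o['joint_pos'],R,L)
E
```

```text
clock: 28.83
tool_pos: [0.538, -0.0693, 0.153]
orientation: [179.9, 49.9, -161.8]
force: [0.1, 1.0, -1.9]
opening: 0.0512
gripper_force: 30.0
clock: 29.17
tool_pos: [0.5379, -0.0694, 0.1529]
orientation: [179.8, 49.9, -161.8]
force: [0.9, -0.4, 0.9]
opening: 0.062
gripper_force: 0.0
grasp pt [ 0.65322161 -0.03115086  0.05040721]
tilt 49.85921961403262 az 18.365139293076147 spin -0.1327869563706584 -0.001475410626340649
[ 0.5379 -0.0694  0.1529] [-17.6  23.1 -24.1 -92.1 -26.7  27.3]
[ 0.465 -0.094  0.217] 3 rows of [-0.    -0.    -0.167]
[ 0.341 -0.038  0.233] 4 rows of [ 0.067  0.114 -0.109]
[0.341 0.06  0.208] 3 rows of [-0.001  0.155  0.066]
[0.341 0.06  0.148] 2 rows of [ 0.115 -0.     0.097]
[0.341 0.06  0.178] 1 rows of [-0.115  0.    -0.097]
[0.445 0.032 0.183] 3 rows of [-0.103 -0.099  0.109]
[0.528 0.022 0.173] 3 rows of [-0.069 -0.059  0.107]
[0.528 0.022 0.148] 1 rows of [ 0.096 -0.     0.081]
[ 0.465 -0.094  0.217] [-17.5  11.1 -29.2 -78.4 -27.2  11.9] margin 26.6 maxstep/2cm 3.3
[ 0.341 -0.038  0.233] [-12.8  -3.  -42.1 -77.7 -23.9   7.7] margin 16.1 maxstep/2cm 2.4
[0.341 0.06  0.208] [ -5.5   0.5 -45.2 -99.1 -18.2  25.3] margin 13.1 maxstep/2cm 5.2
[0.341 0.06  0.148] [ -27.3   19.2  -54.7 -121.4  -39.9   71.8] margin 3.5 maxstep/2cm 16.9
[0.341 0.06  0.178] [ -17.9    8.4  -49.6 -111.8  -29.2   49.8] margin 6.2 maxstep/2cm 11.1
[0.445 0.032 0.183] [ -11.1   13.1  -36.1 -102.4  -22.6   33.3] margin 11.0 maxstep/2cm 3.0
[0.528 0.022 0.173] [ -7.8  19.2 -26.8 -97.7 -19.9  25.7] margin 19.8 maxstep/2cm 1.9
[0.528 0.022 0.148] [ -11.9   22.8  -28.4 -106.1  -23.6   37.9] margin 21.7 maxstep/2cm 6.3
```

```bash
python3 -m creep '[[[0,0,-0.1,0,0.75],[0,0,-0.2,0,0.75],[0,0,-0.2,0,0.75],[0.067,0.114,-0.109,0,0.75],[0.067,0.114,-0.109,0,0.75],[0.067,0.114,-0.109,0,0.75],[0.067,0.114,-0.109,0,0.75],[0,0.15,0.066,0,0.75]]]'|head -3
python3 -m creep '[[[0,0.155,0.066,0,0.75],[0,0.155,0.066,0,0.75],[0,0,0,0,0.75]]]'|head -3
python3 - <<'E'
from h import *
np.set_printoptions(precision=3,suppress=True)
t,R,o=pose()
for n in ['wrist','scene','side']:
    t,R,o=pose();s=snapshot(n)
    for q in ['lidded_1','bay_1']:
        for r in nets.landmark_of(s,q): print(n,q,np.round(r['uv']),round(r['confidence'],2),ray(s,r['uv'],0,(t,R)))
legs(G(.456,.098,.046))
E
```

```text
clock: 29.83
tool_pos: [0.3364, -0.0078, 0.2257]
orientation: [-179.9, 50.0, -161.7]
clock: 30.08
tool_pos: [0.34, 0.0623, 0.2071]
orientation: [179.5, 49.9, -162.1]
wrist lidded_1 [299. 251.] 0.7 [0.633 0.142 0.   ]
wrist lidded_1 [304. 123.] 0.7 [0.456 0.094 0.   ]
wrist lidded_1 [103. 238.] 0.56 [ 0.656 -0.033  0.   ]
wrist bay_1 [208. 247.] 0.83 [0.648 0.057 0.   ]
scene lidded_1 [293. 309.] 0.88 [ 0.644 -0.026  0.   ]
scene lidded_1 [258. 309.] 0.74 [ 0.66  -0.115  0.   ]
scene lidded_1 [360. 322.] 0.59 [0.648 0.149 0.   ]
scene lidded_1 [352. 257.] 0.58 [0.464 0.101 0.   ]
scene bay_1 [289. 311.] 0.92 [ 0.652 -0.035  0.   ]
scene bay_1 [254. 308.] 0.74 [ 0.659 -0.125  0.   ]
scene bay_1 [362. 319.] 0.71 [0.638 0.154 0.   ]
scene bay_1 [327. 317.] 0.61 [0.65  0.064 0.   ]
side lidded_1 [322. 307.] 0.86 [ 0.641 -0.026  0.   ]
side lidded_1 [337. 289.] 0.81 [ 0.659 -0.112  0.   ]
side lidded_1 [278. 349.] 0.78 [0.623 0.155 0.   ]
side lidded_1 [348. 369.] 0.61 [0.454 0.096 0.   ]
side lidded_1 [293. 140.] 0.42 [ 1.649 -0.952  0.   ]
side bay_1 [317. 307.] 0.87 [ 0.653 -0.021  0.   ]
side bay_1 [337. 289.] 0.66 [ 0.661 -0.115  0.   ]
side bay_1 [275. 347.] 0.66 [0.634 0.155 0.   ]
side bay_1 [300. 324.] 0.61 [0.642 0.059 0.   ]
side bay_1 [337. 289.] 0.22 [ 0.661 -0.114  0.   ]
tilt 49.852160015856796 az 18.330430625201508 spin -0.11503720138717452 -0.0012781911265241613
[0.341 0.058 0.207] [ -5.8   0.5 -45.2 -98.8 -18.4  25.2]
[0.341 0.06  0.149] 2 rows of [0.111 0.004 0.096]
```

```bash
python3 -m creep '[[[0.045,0.001,0.038,0,0.75],[0.045,0.001,0.038,0,0.75],[0.04,0.001,0.034,0,0.75],[0.032,0.001,0.028,0,0.75],[0.03,0,0.026,0,0.75],[0.03,0,0.026,0,0.75],[0,0,0,0,0.75],[0,0,0,0,0.75]]]'
python3 - <<'E'
from h import *
t,R,o=pose(); print('grasp pt',t+.159*R[:,2])
legs(G(.456,.097,.046))
E
```

```text
clock: 31.2
tool_pos: [0.3403, 0.0586, 0.1481]
orientation: [179.6, 49.7, -162.2]
force: [0.2, 0.1, -0.9]
opening: 0.066
gripper_force: 0.0
grasp pt [0.45536368 0.09679118 0.04525555]
tilt 49.688867479374274 az 18.37385377864424 spin -0.35067755079221413 -0.0038964172310246015
[0.3403 0.0586 0.1481] [ -27.    18.6  -54.4 -120.8  -39.2   70.5]
[0.341 0.059 0.149] 1 rows of [-0.005  0.     0.   ]
```

```bash
python3 -m creep '[[[0,0,0,0,0.3],[0,0,0,0,0.3],[0,0,0,0,0.3],[0,0,0,0,0.3]]]'
python3 -m creep '[[[-0.04,0,-0.034,0,0.3],[-0.05,0,-0.04,0,0.3],[-0.05,0,-0.04,0,0.3],[0,0,0,0,0.3]]]'
python3 - <<'E'
from h import *
from path import track
t,R,o=pose(); print('grasp pt',t+.159*R[:,2])
L=[G(.56,.07,.08),G(.646,.061,.07),G(.646,.061,.046)]
legs(*L); track(o['joint_pos'],R,L)
E
```

```text
clock: 31.53
tool_pos: [0.3408, 0.0593, 0.1495]
orientation: [180.0, 49.9, -161.7]
force: [-1.1, -1.2, 1.3]
opening: 0.0511
gripper_force: 30.0
clock: 31.87
tool_pos: [0.3423, 0.0598, 0.1882]
orientation: [-179.9, 50.2, -161.6]
force: [1.1, 1.6, 0.5]
opening: 0.0513
gripper_force: 30.0
grasp pt [0.45835681 0.09808009 0.08644543]
tilt 50.23338732705614 az 18.2774227788888 spin 0.08418833086311728 0.0009354258984790809
[0.3423 0.0598 0.1882] [ -14.8    5.7  -48.1 -108.7  -26.3   43.3]
[0.444 0.032 0.182] 3 rows of [-0.085 -0.098  0.119]
[0.53  0.023 0.172] 3 rows of [-0.071 -0.059  0.112]
[0.53  0.023 0.148] 1 rows of [0.092 0.    0.077]
[0.444 0.032 0.182] [ -12.    13.3  -36.5 -103.8  -23.5   35.6] margin 12.0 maxstep/2cm 2.0
[0.53  0.023 0.172] [ -8.4  19.5 -26.9 -99.2 -20.4  27.7] margin 20.3 maxstep/2cm 2.0
[0.53  0.023 0.148] [ -12.2   23.   -28.4 -107.   -24.1   39.2] margin 22.1 maxstep/2cm 5.9
```

```bash
python3 -m creep '[[[-0.085,-0.098,0.115,0,0.3],[-0.085,-0.098,0.115,0,0.3],[-0.085,-0.098,0.115,0,0.3],[-0.071,-0.059,0.112,0,0.3],[-0.071,-0.059,0.112,0,0.3],[-0.071,-0.059,0.112,0,0.3],[0,0,0,0,0.3]]]'
python3 - <<'E'
from h import *
np.set_printoptions(precision=3,suppress=True)
t,R,o=pose(); print('grasp pt',t+.159*R[:,2])
legs(G(.646,.061,.0485))
s=snapshot('wrist'); 
for q in ['lidded_1','bay_1']:
        for r in nets.landmark_of(s,q): print(q,np.round(r['uv']),round(r['confidence'],2),ray(s,r['uv'],0,(t,R)))
s=snapshot('side'); cv2.imwrite('pics/s4.png',cv2.resize(s['frame'][250:380,250:410,::-1],(790,600),interpolation=2))
E
```

```text
clock: 32.45
tool_pos: [0.5308, 0.0214, 0.1672]
orientation: [179.9, 49.9, -161.7]
force: [1.8, 0.4, -1.1]
opening: 0.0512
gripper_force: 30.0
grasp pt [0.646 0.06  0.065]
tilt 49.8697424772214 az 18.42920978693906 spin -0.05808564007527808 -0.0006453960008364232
[0.531 0.021 0.167] [ -8.6  20.1 -26.8 -99.2 -20.6  27.9]
[0.531 0.023 0.151] 1 rows of [0.062 0.006 0.053]
lidded_1 [110. 164.] 0.77 [ 0.654 -0.033  0.   ]
lidded_1 [315. 219.] 0.7 [0.677 0.069 0.   ]
lidded_1 [472. 209.] 0.55 [0.638 0.144 0.   ]
```

View pics/s4.png

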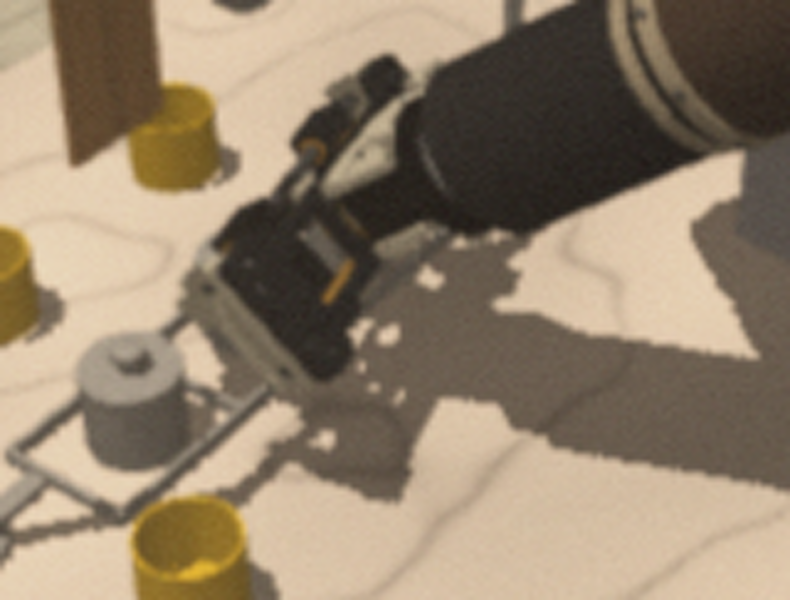

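```bash
python3 -m creep '[[[0.03,0.003,0.027,0,0.3],[0.03,0.003,0.027,0,0.3],[0,0,0,0,0.3],[0,0,0,0,0.3]]]'
python3 - <<'E'
from h import *
t,R,o=pose(); print('grasp pt',t+.159*R[:,2])
legs(G(.646,.061,.0475))
E
```

```text
clock: 32.98
tool_pos: [0.5258, 0.0223, 0.1518]
orientation: [179.7, 49.7, -162.0]
force: [-0.4, 0.1, 0.1]
opening: 0.0513
gripper_force: 30.0
grasp pt [0.64096055 0.060489   0.04901325]
tilt 49.731939585629405 az 18.345728734030907 spin -0.21967564350051344 -0.002440840483339038
[0.5258 0.0223 0.1518] [ -11.2   22.1  -28.3 -104.7  -22.9   35.8]
[0.531 0.023 0.15 ] 1 rows of [-0.01  -0.005  0.024]
```

```bash
python3 -m creep '[[[-0.012,-0.004,0.023,0,0.3],[0,0,0,0,0.3],[0,0,0,0,0.3]]]'
python3 - <<'E'
from h import *
t,R,o=pose(); print('grasp pt',t+.159*R[:,2],o['force'])
legs(G(.646,.061,.0475))
E
```

```text
clock: 33.23
tool_pos: [0.5323, 0.0238, 0.1517]
orientation: [179.9, 49.9, -161.8]
force: [0.5, 0.5, -0.6]
opening: 0.0514
gripper_force: 30.0
grasp pt [0.64774535 0.06212088 0.04923577] [ 0.48982181  0.4621239  -0.57219308]
tilt 49.88642986787848 az 18.371466194506304 spin -0.09881040708113692 -0.0010978934120126325
[0.5323 0.0238 0.1517] [ -10.8   22.4  -27.6 -104.7  -22.7   35.6]
[0.531 0.023 0.15 ] 1 rows of [ 0.013 -0.003 -0.002]
```

```bash
python3 -m creep '[[[0.007,0,0.004,0,0.3],[0,0,0,0,0.3],[0,0,0,0,0.5],[0,0,0,0,0.72],[0,0,0,0,0.72],[0,0,0,0,0.72]]]'
python3 -m creep '[[[0,0,-0.08,0,0.75],[0,0,-0.16,0,0.75],[0,0,-0.2,0,0.75],[0.067,-0.114,-0.07,0,0.75],[0.067,-0.114,-0.07,0,0.75],[0.067,-0.114,-0.07,0,0.75],[0.067,-0.15,-0.07,0,0.75],[0,0,0,0,0.75]]]'
python3 - <<'E'
from h import *
np.set_printoptions(precision=3,suppress=True)
t,R,o=pose(); s=snapshot('wrist'); save(s,'w5.png')
s2=snapshot('scene'); a=s2['frame'][190:360,190:410,::-1]; cv2.imwrite('pics/s5.png',cv2.resize(a,(770,595),interpolation=2))
s3=snapshot('side')
for n,s in (('w',s),('sc',s2),('si',s3)):
    for q in ['lidded_1','bay_1','sieve_end','spoon_end','spatula_end','canister']:
        for r in nets.landmark_of(s,q): print(n,q,np.round(r['uv']),round(r['confidence'],2),ray(s,r['uv'],.175 if 'end' in q else 0,(t,R)))
E
```

```text
clock: 33.73
tool_pos: [0.5317, 0.0235, 0.1496]
orientation: [179.8, 49.8, -161.9]
force: [0.3, 0.2, 0.0]
opening: 0.0622
gripper_force: 0.0
clock: 34.4
tool_pos: [0.4247, -0.1195, 0.2007]
orientation: [-179.9, 49.7, -161.8]
force: [0.0, -1.2, -0.9]
opening: 0.0656
gripper_force: 0.0
w lidded_1 [434. 244.] 0.93 [0.647 0.062 0.   ]
w lidded_1 [225. 221.] 0.78 [ 0.658 -0.118  0.   ]
w lidded_1 [520. 254.] 0.65 [0.641 0.153 0.   ]
w lidded_1 [334. 231.] 0.57 [ 0.649 -0.032  0.   ]
sc lidded_1 [360. 321.] 0.95 [0.645 0.149 0.   ]
sc lidded_1 [293. 311.] 0.79 [ 0.649 -0.026  0.   ]
sc lidded_1 [328. 318.] 0.78 [0.652 0.067 0.   ]
sc lidded_1 [262. 308.] 0.64 [ 0.655 -0.106  0.   ]
sc lidded_1 [220. 217.] 0.21 [ 0.402 -0.286  0.   ]
sc bay_1 [324. 315.] 0.79 [0.645 0.055 0.   ]
sc bay_1 [309. 317.] 0.69 [0.659 0.019 0.   ]
sc bay_1 [287. 311.] 0.67 [ 0.653 -0.041  0.   ]
sc bay_1 [360. 318.] 0.58 [0.638 0.149 0.   ]
sc sieve_end [262. 273.] 0.85 [ 0.644 -0.096  0.175]
sc spoon_end [307. 285.] 0.95 [0.656 0.011 0.175]
sc spatula_end [355. 295.] 0.84 [0.661 0.123 0.175]
sc spatula_end [365. 319.] 0.28 [0.715 0.154 0.175]
sc canister [426. 248.] 0.62 [0.398 0.298 0.   ]
si lidded_1 [276. 345.] 0.83 [0.638 0.15  0.   ]
si lidded_1 [320. 306.] 0.72 [ 0.648 -0.027  0.   ]
si lidded_1 [298. 324.] 0.7 [0.647 0.062 0.   ]
si lidded_1 [337. 287.] 0.64 [ 0.665 -0.12   0.   ]
si bay_1 [279. 345.] 0.74 [0.632 0.146 0.   ]
si bay_1 [304. 326.] 0.73 [0.629 0.058 0.   ]
si bay_1 [339. 288.] 0.68 [ 0.659 -0.12   0.   ]
si bay_1 [320. 307.] 0.61 [ 0.646 -0.024  0.   ]
si sieve_end [328. 232.] 0.74 [ 0.693 -0.118  0.175]
si spoon_end [300. 250.] 0.75 [ 0.692 -0.007  0.175]
si spatula_end [276. 277.] 0.86 [0.657 0.111 0.175]
si canister [306. 446.] 0.62 [0.4   0.299 0.   ]
si canister [278. 280.] 0.59 [ 0.823 -0.038  0.   ]
```

View pics/w5.png

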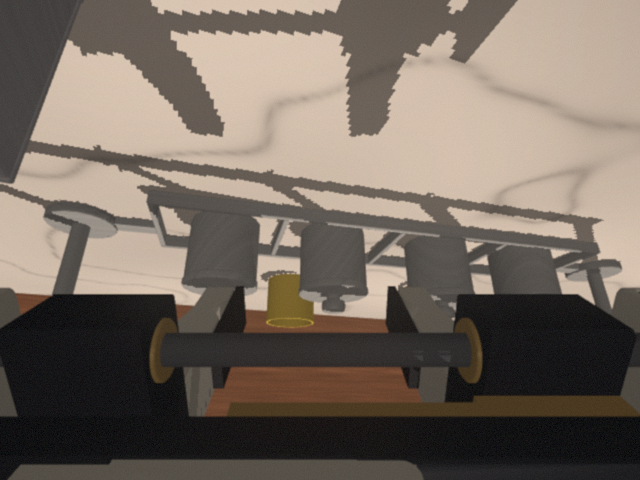

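View pics/s5.png

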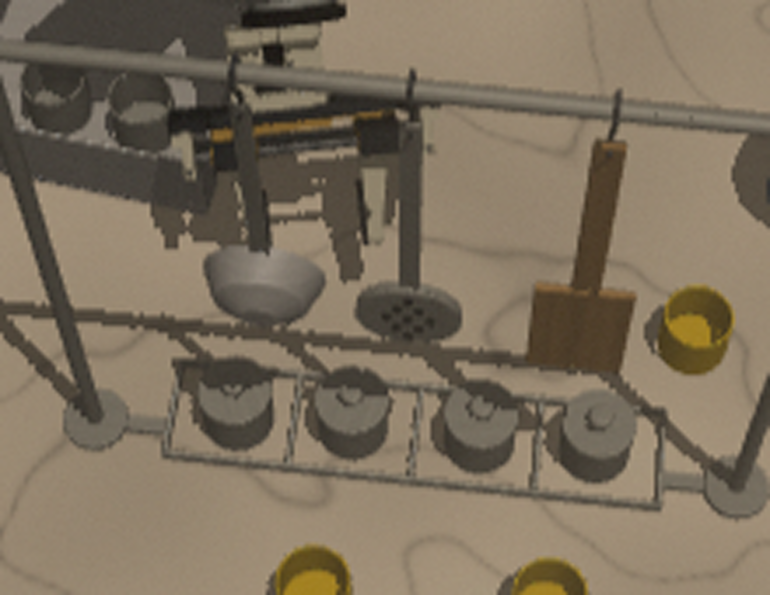

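All four bays hold an upright lidded tin (scene crop 235, 350, 480 and 597 across, at about row 420). Both open tins stand in the tub (crop 55,95 and 140,105), and the utensils and canister have not moved.

```bash
python3 -c "
from plant import workorder
print(workorder.close_job())"
```

```text
the job is handed in; nothing more can be done
None
```

The job is handed in: both open tins are in the tub and all four lidded tins stand upright, one per bay, finished at about 34.6 s of the 72 s limit; the one thing to flag is that joint 3 once read 71.74°, just over its 71.71° limit, which I put down to sensor noise.

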